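# Refit a module carrier with a seized lock knob

### The job

The locking knob of the module carrier is stuck: break it loose with a firm twist to the left, counter-clockwise, and turn it on to its stop, so that the yellow retaining bar slides back. Swap the faulty red-handled module in the carrier with the good green-handled one in the orange tray, and put every grey filler block that lies on the trolley into an empty bay of its own. Then turn the knob back to its stop so the bar locks everything in, leaving the other things on the trolley where they are.

Things in the scene. Friction and masses are not known exactly. Their poses are not given: they have to be found in the camera images.
- carrier: fixed grey and white carrier, own x -55 to 145 mm, own y +-129 mm; yaw varies. Origin: on the trolley top under the centre of the row of bays; own x points from the bays to the knob. Four open-topped bays 86 mm (own x) by 52 mm (own y), centred at own y = -93, -31, 31, 93 mm, walls 28 mm high. Own x 60 to 145 mm is a white housing 50 mm high with the knob at own x = 105 mm on top.
- bar (a joint): slide of the yellow retaining bar, m: 0 = locked, 0.025 = open; moves 9 mm per rad of knob, towards the knob. 6 mm thick, underside 53 mm above the trolley; locked, it reaches over the knob-side end of every bay (from carrier own x = 31 mm), so no block can go in or out; it clears the blocks when slid back more than 16 mm.
- knob (a joint): angle of the red bar knob on the carrier, rad: 0 = locked (its stop), 2.8 = fully open (its stop); grows counter-clockwise seen from above. Seized at first: the first 0.45 rad or so take up to about 0.35 N m; after that it turns freely (about 0.03 N m) both ways and stays where it is left.
- knob_grip (a point): point on the knob's upright axis, 90 mm above the trolley top, at the height to grip. The knob is a red bar 70 mm long (own y of this point, at knob angle 0 along own y of the carrier), 14 mm thick and 40 mm high (61 to 101 mm above the trolley), turning with the knob; below it a 46 mm disc.
- faulty: faulty power module, metal with a red handle and red stripes, 0.2 to 0.4 kg: block 80 x 44 mm (own x, y), 40 mm tall, with a bridge handle on top: bar 36 mm long (own y), 14 mm thick (own x), 55 to 79 mm above the underside; hold it 67 mm up. Origin: centre of the underside, z up. Starts in the bay with the green pad, and ends in the tray.
- good: good power module, metal with a green handle and green stripes, 0.2 to 0.4 kg: block 80 x 44 mm (own x, y), 40 mm tall, with a bridge handle on top: bar 36 mm long (own y), 14 mm thick (own x), 55 to 79 mm above the underside; hold it 67 mm up. Origin: centre of the underside, z up. Starts in the tray, and ends in the bay the faulty one came from. Either way round will do.
- filler_a: grey filler block with a black handle, 0.15 to 0.3 kg: block 80 x 44 mm (own x, y), 40 mm tall, with a bridge handle on top: bar 36 mm long (own y), 14 mm thick (own x), 55 to 79 mm above the underside; hold it 67 mm up. Origin: centre of the underside, z up. Stands on the trolley; may be absent.
- filler_b: a second grey filler block, the same; may be absent.
- filler_c: a third grey filler block, the same; may be absent.
- tray: fixed orange tray, 104 x 68 mm outside (own x and y), 20 mm high, wall and floor 6 mm, so 92 x 56 mm inside; holds one module, whose length lies along own x. Origin: centre of its underside.
- pad_green: fixed floor pad of one carrier bay, 84 x 50 x 2 mm. Origin: centre of its underside; things stand 2 mm above it. Which of the four bays it lies in varies. Green: the powered bay, for a module.
- pad_black1: fixed floor pad of one carrier bay, 84 x 50 x 2 mm. Origin: centre of its underside; things stand 2 mm above it. Which of the four bays it lies in varies. Black: an empty bay, for a filler block.
- pad_black2: fixed floor pad of one carrier bay, 84 x 50 x 2 mm. Origin: centre of its underside; things stand 2 mm above it. Which of the four bays it lies in varies. Black: an empty bay, for a filler block.
- pad_black3: fixed floor pad of one carrier bay, 84 x 50 x 2 mm. Origin: centre of its underside; things stand 2 mm above it. Which of the four bays it lies in varies. Black: an empty bay, for a filler block.
- tape: bystander: roll of paper tape lying flat, 84 mm across, 25 mm high. Origin: centre of its underside.
- screwdriver: bystander: yellow screwdriver, 180 mm, lying along own x. Origin about its middle.
- wrench: bystander: steel wrench, 170 mm, lying along own x. Origin about its middle.
- bottle: bystander: green bottle, 60 mm across, 190 mm high. Origin: centre of its underside.
- meter: bystander: orange multimeter lying flat, 150 x 80 x 34 mm. Origin: centre of its underside.
- mug: bystander: white mug, 80 mm across, 90 mm high, handle at own +y. Origin: centre of its underside.
Not all that is in view belongs to the job. Leave any purple look-alike of the filler_c alone.

How it is judged:
On the way, in this order (a step that is already met when the one before it is completed fails the run):
1. the seized knob is broken loose (value of joint knob above 0.6 rad), for 0.1 s.
2. the knob is turned on to its open stop (value of joint knob above 2.6 rad), for 0.2 s.
3. the good module is in the green bay, the faulty one in the tray, and every filler in a black bay (horizontal distance between good and pad_green below 0.012 m and z of good in the frame of pad_green below 0.008 m and angle between each of good, faulty's own z axis and vertical below 0.1 rad and horizontal distance between faulty and tray below 0.012 m and z of faulty in the frame of tray below 0.012 m and ((horizontal distance between filler_a and pad_black1 below 0.012 m and z of filler_a in the frame of pad_black1 below 0.008 m and angle between filler_a's own z axis and vertical below 0.1 rad) or (horizontal distance between filler_a and pad_black2 below 0.012 m and z of filler_a in the frame of pad_black2 below 0.008 m and angle between filler_a's own z axis and vertical below 0.1 rad) or (horizontal distance between filler_a and pad_black3 below 0.012 m and z of filler_a in the frame of pad_black3 below 0.008 m and angle between filler_a's own z axis and vertical below 0.1 rad)) and ((horizontal distance between filler_b and pad_black1 below 0.012 m and z of filler_b in the frame of pad_black1 below 0.008 m and angle between filler_b's own z axis and vertical below 0.1 rad) or (horizontal distance between filler_b and pad_black2 below 0.012 m and z of filler_b in the frame of pad_black2 below 0.008 m and angle between filler_b's own z axis and vertical below 0.1 rad) or (horizontal distance between filler_b and pad_black3 below 0.012 m and z of filler_b in the frame of pad_black3 below 0.008 m and angle between filler_b's own z axis and vertical below 0.1 rad)) and ((horizontal distance between filler_c and pad_black1 below 0.012 m and z of filler_c in the frame of pad_black1 below 0.008 m and angle between filler_c's own z axis and vertical below 0.1 rad) or (horizontal distance between filler_c and pad_black2 below 0.012 m and z of filler_c in the frame of pad_black2 below 0.008 m and angle between filler_c's own z axis and vertical below 0.1 rad) or (horizontal distance between filler_c and pad_black3 below 0.012 m and z of filler_c in the frame of pad_black3 below 0.008 m and angle between filler_c's own z axis and vertical below 0.1 rad))), for 0.2 s.
4. the knob is turned back to its locked stop (value of joint knob below 0.15 rad), for 0.2 s.
At the end, for the whole second after the job is handed in: The good module stands in the bay with the green pad, the faulty one in the tray and each filler in a bay with a black pad (within 12 mm of the bay's or tray's centre, down on the floor, upright within 0.1 rad), all at rest, and the knob is within 0.15 rad of its locked stop (all of step 3 and value of joint knob below 0.15 rad and linear speed of each of good, faulty, filler_a, filler_b, filler_c below 0.02 m/s); the robot touches nothing.
It fails at once if another thing on the trolley is pushed aside by more than 50 mm (distance of any of tape, screwdriver, wrench, bottle, meter, mug from where it was at the start of the episode above 0.05 m).
It fails at once if the bottle or the mug is tipped over (angle between any of bottle, mug's own z axis and vertical above 0.6 rad).
Of filler_a, filler_b, filler_c only 1 to 3 are there at a start; the rules pass over those that are not, and their reading is None.
At some moment in a run one of filler_a, filler_b, filler_c may be knocked a few centimetres aside while the robot is not near it.
Once in a run the grip may slacken for a moment while it holds something.
It also fails if it takes over 210 s, if anything falls off the work surface, if the arm or the gripper's body presses on something with over 40 N, if the wrist force passes 120 N, or if a joint passes its speed limit or range.

### The arm

A 7-joint arm with a two-finger parallel gripper is mounted at the origin on the work surface. World frame = base frame: x ahead of the robot, y to its left, z up, the work surface at z = 0. Lengths are in m, angles in rad, forces in N, time in s.
With the tool pointing down it reaches from about 0.425 to 0.925 m from the base axis. Payload 6.8 kg.
Tool frame: the origin (TCP) lies at the very end of the fingers, on their centre line; the grasp point (between the pads) lies 19 mm behind it; z points along the fingers, x is the direction in which the jaws open and shut, and the axes are right-handed (so a half turn about z gives the same grasp; the last joint's range is limited). The gripper opens to 85 mm and grips with 20 to 120 N. Pads are 22 mm wide; open, the fingers measure 114 mm over their backs; the gripper's body (76 mm by 85 mm) begins 54 mm behind the grasp point. The pads swing forward as they close: fully open they stand 13 mm farther back than shut.
Start: joints at [-1.297, 0.477, 0.022, 1.555, -0.011, 1.109, -0.083], TCP at [0.251, 0.626, 0.231] pointing down, gripper open.
Joint ranges: [-2.96, 2.96], [-0.34, 2.1], [-1.41, 1.46], [0.24, 2.44], [-1.37, 4.51], [0.17, 1.92], [-2.96, 2.96]. Speed limits (rad/s): [2.39, 2.39, 3.14, 3.14, 3.14, 3.14, 3.14].

### API

Orientations are given as a unit quaternion [w, x, y, z].
In Python, from station import bot gives the robot as it stands.
- The arm moves only by the shell command python3 -m creep 'ROWS' [FORCE]. ROWS is JSON, a list that holds one entry, the list of rows, each a list of 7 numbers: the shift along the tool's x, y, z in cm, then the turn, a rotation vector about the tool's x, y, z in rad, then the opening, from 0 (shut) to 1 (fully open). In form: [[[dx, dy, dz, wx, wy, wz, claw], ...]]. A call has 1 to 10 rows; each row is the pose to reach, as a shift and turn from the pose commanded when the call began, along the tool's axes at that moment; what a row does not reach only later rows make up. A row lasts 1/8 s, in which the tool goes at most 62.5 mm and 10.7 degrees, less where a joint would pass 70% of its speed; a pose out of reach is approached as far as the arm can. A call with a gripper value outside its range is refused whole. The fingers move at their own pace and stop on an object; FORCE is the grip in N (left out, the last holds). Time passes only in rows, so rows that repeat a pose let the fingers close. It gives the time, the measured TCP pose, the force and the opening at its end, in the units of the state.
- bot.get_obs(): the state, without advancing time (a new reading comes with each control period).
- bot.read_camera(name): name is "scene" or "top" or "wrist"; returns (picture, depth): 384x512x3 uint8, blue, green, red; 384x512 float32, m along the optical axis (not along the pixel's ray), 0 where there is no reading.
- bot.calibration(name): a dict with "mtx" (3x3 intrinsics, pixels), "rvec" (rotation vector, rad) and "tvec" (3), from world to camera coordinates, as OpenCV has them. Camera axes: x right, y down, z forward; pixel columns grow to the right and rows downward; lengths in m; the calibration is good to about 2 mm. A picture is of the moment at which its call begins: read the wrist's pose just before it. calibration takes no time and is no camera call; for the wrist camera it gives the pose at the moment of the call.
- bot.hand_in(): hands the job in, once; it reports no verdict.
Trained networks look in the newest picture that a camera, given by its name, has taken for a name from the list of things; names that differ only in an ending like _2 or _b are one class to them, and where a whole thing is asked for, a point or a joint stands for the part that bears it (a point fixed in the world has none). Each returns a list of dicts, best first, with "p" (0 to 1); they miss things now and then, are a little off and sometimes report something else, mostly with a low value. They report only what shows in the picture. A call takes as long as a camera call. They do not tell look-alikes from the thing itself.
- bot.find_in(camera, label): "xy" ([column, row] in pixels, amid what is visible of it).
- bot.silhouettes(camera, label): "mask" (384x512 bool, what is visible of it) and "xy" ([column, row] in pixels, amid what is visible of it).
The state is a dict: "t": time; "q": joint angles; "joint_vel": joint speeds; "joint_torque": joint torques, N m; "eef_pos": TCP position; "tool_rot": TCP orientation; "contact_force": force on the tool from outside, world axes, zero at the start; "torque": the same for the moment, N m; "gripper_width": opening from 0.0 (shut) to 1.0 (fully open).
Only numpy, scipy, OpenCV 4.12 (cv2) and the standard library are available. Lean on these libraries where they do the work, as an engineer would, in place of code of your own. Each camera call takes 0.05 s, during which the arm holds its last target.

## Working session

There is one attempt and no reset: what is moved stays moved. The work goes in short steps, Python scripts to look and compute and a shell command to move; the robot and the scene stay as the last step left them, time stands still between calls to the robot, and variables do not carry over. Pictures are saved under pics/ and viewed, and the job is handed in when it is done.

```bash
ls; mkdir -p pics
python3 - <<'E'
from station import bot
import cv2
o=bot.get_obs()
for k in ("t","eef_pos","tool_rot","contact_force","gripper_width"): print(k,o[k])
for c in ("scene","top","wrist"):
    im,d=bot.read_camera(c); cv2.imwrite(f"pics/{c}0.png",im)
    k=bot.calibration(c); print(c,k)
E
```

```text
pics
t 0.0
eef_pos [0.25129609 0.62583034 0.2303106 ]
tool_rot [ 5.86992891e-04  8.28418196e-01  5.60109297e-01 -7.23592624e-04]
contact_force [-0.75286298  0.05502989  0.3122516 ]
gripper_width 0.9991779774915219
scene {'mtx': array([[462.81706356,   0.        , 249.05935219],
       [  0.        , 462.81706356, 198.50174264],
       [  0.        ,   0.        ,   1.        ]]), 'rvec': array([ 1.15491676,  2.56316121, -0.76476149]), 'tvec': array([ 0.40185344, -0.28956456,  1.74742258])}
top {'mtx': array([[486.80186461,   0.        , 248.97926097],
       [  0.        , 486.80186461, 195.2923813 ],
       [  0.        ,   0.        ,   1.        ]]), 'rvec': array([ 2.19283852, -2.18389545,  0.06196562]), 'tvec': array([-0.01230492,  0.56400888,  1.4488081 ])}
wrist {'mtx': array([[339.55421338,   0.        , 255.00081024],
       [  0.        , 339.55421338, 198.13093187],
       [  0.        ,   0.        ,   1.        ]]), 'rvec': array([-2.40105546, -1.62420282, -0.2282993 ]), 'tvec': array([-0.67419094, -0.03736114,  0.3783966 ])}
```

View pics/scene0.png

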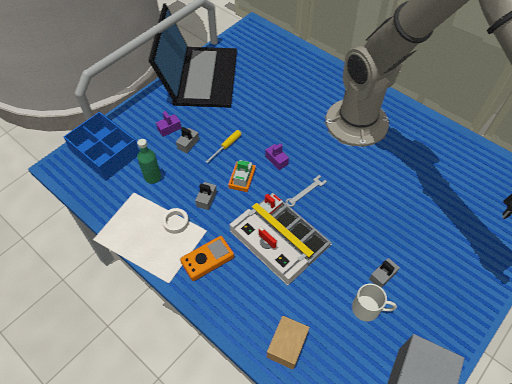

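View pics/top0.png

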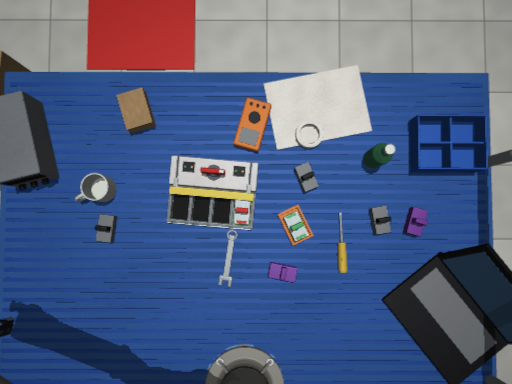

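View pics/wrist0.png

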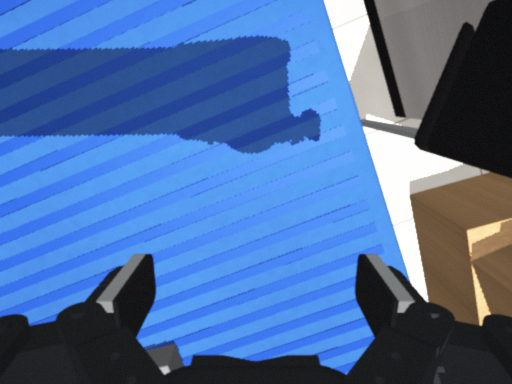

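Top view: carrier with knob at (212,171) and the red module in the rightmost bay (242,213). The tray with the green module is at (295,225). Grey fillers are at (106,229), (306,178) and (381,220). The purple look-alikes at (283,272) and (416,221) are to be left alone.

```bash
cat > h.py <<'E'
import numpy as np, cv2
from station import bot
from scipy.spatial.transform import Rotation as R
def cloud(cam):
    k=bot.calibration(cam); im,d=bot.read_camera(cam)
    M=k["mtx"]; v,u=np.mgrid[0:384,0:512]
    pc=np.stack([(u-M[0,2])/M[0,0]*d,(v-M[1,2])/M[1,1]*d,d],-1)
    Rm=cv2.Rodrigues(k["rvec"])[0]
    return im,d,(pc-np.ravel(k["tvec"]))@Rm,k
def proj(k,p):
    return cv2.projectPoints(np.atleast_2d(np.float64(p)),k["rvec"],k["tvec"],k["mtx"],None)[0][:,0]
def rect(pts):
    (cx,cy),(w,h),a=cv2.minAreaRect(np.float32(pts)*1000)
    if w<h: w,h,a=h,w,a+90
    a=(a+90)%180-90
    return cx/1000,cy/1000,w,h,a
def tool():
    o=bot.get_obs(); q=np.array(o["tool_rot"])
    return np.array(o["eef_pos"]),R.from_quat(q[[1,2,3,0]]),o
def rel(p,yaw_x):
    """shift (cm) & rotvec in tool axes from current pose to TCP p, tool down, jaw x axis at yaw_x deg (mod 180, nearest)"""
    e,r,o=tool()
    best=None
    for s in (0,180):
        a=np.deg2rad(yaw_x+s)
        x=[np.cos(a),np.sin(a),0]; y=[np.sin(a),-np.cos(a),0]
        T=R.from_matrix(np.array([x,y,[0,0,-1]]).T)
        d=(r.inv()*T).as_rotvec()
        if best is None or np.linalg.norm(d)<np.linalg.norm(best[0]): best=(d,s)
    o2=(r.inv()*R.identity()).as_matrix()
    print("shift cm",np.round(r.inv().apply(np.array(p)-e)*100,2),"turn",np.round(best[0],3),"alt wz",np.round(best[0][2]-np.sign(best[0][2])*np.pi,3),"q7",round(o["q"][6],2),"t",o["t"])
E
python3 - <<'E'
from h import *
im,d,P,k=cloud("top")
np.save("top0.npy",P)
print("table z",np.median(P[280:300,50:150,2]),np.median(P[90:110,190:220,2]))
for lab in ("filler_a","faulty","good","tray","pad_green","pad_black1","knob","carrier","bar"):
    for r in bot.silhouettes("top",lab):
        m=r["mask"]&(d>0); q=P[m]
        s=f"{lab} p={r['p']:.2f} xy={np.round(r['xy'])} n={m.sum()} med={np.round(np.median(q,0),3)}"
        b=q[(q[:,2]>.03)&(q[:,2]<.05)]
        if len(b)>20: s+=" blk "+str(np.round(rect(b[:,:2]),3))
        hh=q[q[:,2]>.066]
        if len(hh)>8: s+=" top "+str(np.round(rect(hh[:,:2]),3))+" z%.3f"%np.median(hh[:,2])
        print(s)
big=cv2.resize(im[140:290,60:460],None,fx=2,fy=2,interpolation=cv2.INTER_CUBIC); cv2.imwrite("pics/crop0.png",big)
E
```

```text
table z 0.002055990752418516 0.0015435404828693646
filler_a p=0.92 xy=[414. 219.] n=510 med=[ 0.488 -0.497  0.041] blk [  0.488  -0.503  80.428  44.543 -16.409] top [ 0.488 -0.502 33.394 13.673 75.296] z0.080
filler_a p=0.87 xy=[307. 179.] n=443 med=[ 0.617 -0.176  0.042] blk [ 0.619 -0.179 80.302 45.008 22.383] top [  0.619  -0.178  34.681  13.993 -68.117] z0.079
filler_a p=0.75 xy=[104. 231.] n=510 med=[0.464 0.41  0.041] blk [ 0.464  0.417 79.782 46.052 -7.874] top [ 0.464  0.417 37.872 14.041 83.042] z0.080
filler_a p=0.73 xy=[379. 220.] n=506 med=[ 0.491 -0.393  0.041] blk [ 0.492 -0.398 79.45  45.219 11.371] top [  0.492  -0.399  36.615  14.416 -89.262] z0.080
filler_a p=0.65 xy=[280. 273.] n=459 med=[ 0.338 -0.105  0.042] blk [ 0.336 -0.108 80.181 44.694 78.995] top [  0.337  -0.108  35.824  13.914 -11.927] z0.079
faulty p=0.84 xy=[239. 210.] n=396 med=[0.515 0.013 0.05 ] blk [ 5.1400e-01  1.1000e-02  6.9691e+01  4.7905e+01 -4.9490e+00] top [ 5.3100e-01  1.2000e-02  3.8449e+01  3.4479e+01 -2.6000e-02] z0.088
good p=0.65 xy=[295. 224.] n=452 med=[ 0.473 -0.143  0.047] blk [ 0.4
[... 241 characters left out ...]
68 0.095 0.06 ] top [5.65000e-01 9.90000e-02 2.31314e+02 2.11250e+01 8.64030e+01] z0.067
pad_black1 p=0.91 xy=[181. 204.] n=384 med=[0.528 0.199 0.01 ]
pad_black1 p=0.87 xy=[220. 211.] n=388 med=[0.52  0.075 0.009]
pad_black1 p=0.67 xy=[201. 209.] n=399 med=[0.523 0.138 0.009]
pad_black1 p=0.44 xy=[339. 257.] n=273 med=[ 0.384 -0.284  0.024]
knob p=0.73 xy=[208. 174.] n=241 med=[0.627 0.096 0.091] top [ 0.629  0.096 68.019 17.181 83.554] z0.100
carrier p=0.60 xy=[202. 210.] n=406 med=[0.519 0.138 0.01 ]
carrier p=0.17 xy=[303. 217.] n=389 med=[ 0.487 -0.143  0.017]
bar p=0.87 xy=[209. 192.] n=703 med=[0.568 0.107 0.06 ] top [5.65000e-01 1.04000e-01 2.39896e+02 2.03840e+01 8.64030e+01] z0.067
```

View pics/crop0.png

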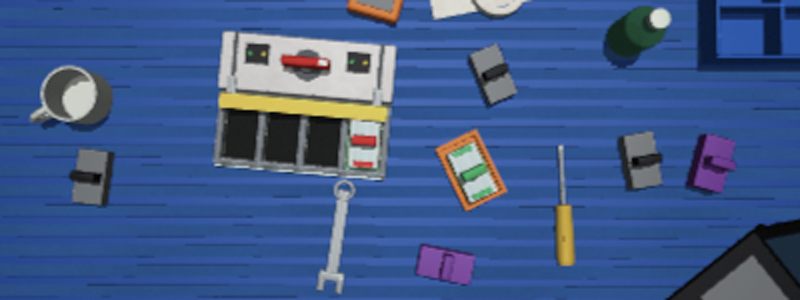

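Run:
```python
from h import *
P=np.load("top0.npy")
box=lambda a,b,c,d,z0,z1: P[(P[...,0]>a)&(P[...,0]<b)&(P[...,1]>c)&(P[...,1]<d)&(P[...,2]>z0)&(P[...,2]<z1)]
h=box(.45,.72,-.06,.26,.046,.053); print("housing",rect(h[:,:2]),len(h))
h=box(.45,.72,-.06,.26,.022,.12); print("all>22mm",rect(h[:,:2]))
h=box(.45,.56,.05,.26,.02,.033); print("walls",rect(h[:,:2]))
h=box(.45,.72,-.06,.26,.055,.064); print("bar",rect(h[:,:2]))
h=box(.58,.68,-.06,.26,.095,.11); print("knob",rect(h[:,:2]))
h=box(.45,.56,-.02,.05,.08,.095); print("faulty handle",rect(h[:,:2]))
h=box(.42,.53,-.22,-.08,.015,.025); print("tray",rect(h[:,:2]))
```

```text
housing (0.5781910400390625, 0.10127710723876954, 257.4570617675781, 183.91773986816406, 85.13262176513672) 1673
all>22mm (0.603478515625, 0.09946282958984375, 258.91375732421875, 254.99057006835938, 85.19974517822266)
walls (0.51902783203125, 0.14214955139160157, 187.9736785888672, 79.53750610351562, 85.19974517822266)
bar (0.5840442504882812, 0.09963583374023438, 251.27740478515625, 167.2515411376953, 84.31781005859375)
knob (0.6294369506835937, 0.09695188903808594, 66.97842407226562, 14.0179443359375, 85.223876953125)
faulty handle (0.5174951782226562, 0.012347689628601074, 34.477333068847656, 11.700909614562988, -89.9894612999633)
tray (0.47576324462890623, -0.14724075317382812, 103.09162139892578, 68.49797821044922, 25.424152374267578)
```

```bash
cat >> h.py <<'E'
YAW=-4.85
KN=np.array([.6294,.0970]); 
def own(x,y):
    c,s=np.cos(np.deg2rad(YAW)),np.sin(np.deg2rad(YAW)); o=KN-105e-3*np.array([c,s])
    return o+np.array([c*x-s*y,s*x+c*y])
E
python3 - <<'E'
from h import *
for y in(-.093,-.031,.031,.093): print(y,own(0,y))
rel([*KN,.20],YAW)
E
```

```text
-0.093 [0.51691305 0.01321047]
-0.031 [0.52215499 0.07498848]
0.031 [0.52739693 0.13676648]
0.093 [0.53263887 0.19854449]
shift cm [-35.05  54.8    3.13] turn [-0.    -0.     1.274] alt wz -1.868 q7 -0.08 t 0.65
```

```bash
python3 -m creep '[[[-4,6,0,0,0,0.15,1],[-8,12,0,0,0,0.3,1],[-12,18,0,0,0,0.45,1],[-15,24,0.5,0,0,0.6,1],[-18,29,1,0,0,0.75,1],[-21,34,1.5,0,0,0.9,1],[-25,39,2,0,0,1.05,0.7],[-28,44,2.5,0,0,1.15,0.6],[-31.5,49.5,3,0,0,1.274,0.6],[-35,54.8,3.1,0,0,1.274,0.6]]]' 110
python3 - <<'E'
from h import *
rel([*KN,.20],YAW)
E
```

```text
t: 1.9
eef_pos: [0.6152, 0.1181, 0.2011]
tool_rot: [-0.0, 0.999, -0.043, 0.0]
contact_force: [1.1, 1.2, -0.0]
gripper_width: 0.597
shift cm [1.59 1.98 0.11] turn [-0.    -0.    -0.001] alt wz 3.141 q7 -0.18 t 1.9
```

```bash
python3 -m creep '[[[1.6,2,0,0,0,0,0.6],[1.6,2,0,0,0,0,0.6],[1.6,2,0,0,0,0,0.6],[1.6,2,2,0,0,0,0.6]]]'
python3 - <<'E'
from h import *
im,d,P,k=cloud("wrist"); cv2.imwrite("pics/w1.png",im)
rel([*KN,.071],YAW)
h=P[(P[...,2]>.09)&(P[...,2]<.11)&(abs(P[...,0]-.63)<.05)&(abs(P[...,1]-.097)<.05)]; print(len(h),rect(h[:,:2]))
E
```

```text
t: 2.4
eef_pos: [0.6291, 0.1003, 0.1819]
tool_rot: [-0.001, 0.999, -0.041, 0.001]
contact_force: [-0.1, 0.2, -0.1]
gripper_width: 0.6
shift cm [ 0.33  0.26 10.68] turn [0.    0.003 0.002] alt wz -3.139 q7 -0.12 t 2.45
1868 (0.63324267578125, 0.09409436798095704, 69.3210678100586, 13.774682998657227, 85.09500122070312)
```

View pics/w1.png

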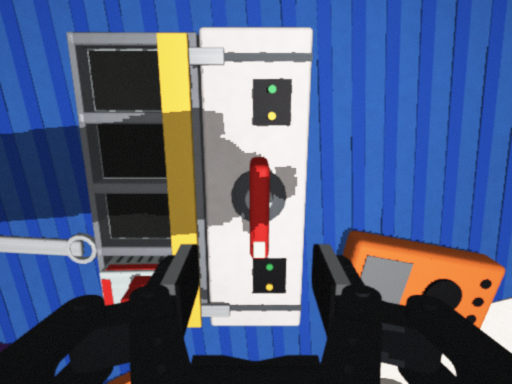

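```bash
python3 -m creep '[[[0,0,0,0,0,0,0.6],[0,0,0,0,0,0,0.6]]]'
python3 - <<'E'
from h import *
rel([*KN,.071],YAW)
im,d,P,k=cloud("wrist"); 
rel([*KN,.071],YAW)
h=P[(P[...,2]>.09)&(P[...,2]<.11)&(abs(P[...,0]-.63)<.05)&(abs(P[...,1]-.097)<.05)]; print(len(h),rect(h[:,:2]))
im,d,P,k=cloud("top"); 
h=P[(P[...,2]>.09)&(P[...,2]<.11)&(abs(P[...,0]-.63)<.03)&(abs(P[...,1]-.097)<.05)]; print(len(h),rect(h[:,:2]))
rel([*KN,.071],YAW)
E
```

```text
t: 2.7
eef_pos: [0.6284, 0.0985, 0.1812]
tool_rot: [-0.0, 0.999, -0.042, -0.0]
contact_force: [-0.4, -0.7, -0.6]
gripper_width: 0.604
shift cm [ 0.11  0.14 11.02] turn [-0.  0.  0.] alt wz -3.141 q7 -0.13 t 2.7
shift cm [ 0.08  0.12 11.04] turn [-0. -0. -0.] alt wz 3.142 q7 -0.13 t 2.75
1891 (0.6332342529296875, 0.09409927368164063, 68.98593139648438, 13.822954177856445, 85.0846176147461)
37 (0.62735400390625, 0.07239339447021484, 17.4755802154541, 13.981189727783203, 88.8319091796875)
shift cm [ 0.07  0.12 11.05] turn [-0.    -0.001 -0.   ] alt wz 3.141 q7 -0.13 t 2.8
```

Run:
```python
from h import *
im,d,P,k=cloud("scene"); 
cv2.imwrite("pics/s1.png",cv2.resize(im[150:300,200:400],None,fx=4,fy=4))
h=P[(P[...,2]>.094)&(P[...,2]<.11)&(abs(P[...,0]-.63)<.05)&(abs(P[...,1]-.097)<.05)]; print(len(h),rect(h[:,:2]),np.median(h,0))
m=(P[...,2]>.046)&(P[...,2]<.053)&(P[...,0]>.45)&(P[...,0]<.72)&(abs(P[...,1]-.1)<.17); print(rect(P[m][:,:2]))
P0=np.load("top0.npy")
m=(P0[...,2]>.022)&(P0[...,0]>.45)&(P0[...,0]<.72)&(abs(P0[...,1]-.1)<.14); print("top",rect(P0[m][:,:2]))
m=(P[...,2]>.022)&(P[...,2]<.053)&(P[...,0]>.45)&(P[...,0]<.72)&(abs(P[...,1]-.1)<.14); print("scene",rect(P[m][:,:2]))
im,d,P,k=cloud("wrist")
m=(P[...,2]>.022)&(P[...,2]<.103)&(P[...,0]>.45)&(P[...,0]<.72)&(abs(P[...,1]-.1)<.14); print("wrist",rect(P[m][:,:2]))
print([np.median(P[320:340,a:b][...,2]) for a,b in((140,150),(330,360))])
for n,x in (("fl",range(150,200,8)),("fr",range(312,350,8))): print(n,[np.round(P[270,i],3) for i in x])
```

```text
105 (0.6316030883789062, 0.09738795471191407, 69.42195129394531, 14.653379440307617, 85.56503295898438) [0.63265715 0.09955492 0.10008526]
(0.602629638671875, 0.10035427856445313, 259.0073547363281, 142.71527099609375, 83.8385009765625)
top (0.603478515625, 0.09946282958984375, 258.91375732421875, 254.99057006835938, 85.19974517822266)
scene (0.6022540283203125, 0.09999244689941406, 260.1621398925781, 252.30612182617188, 85.3673324584961)
wrist (0.603156982421875, 0.09604471588134765, 257.560791015625, 248.62229919433594, 85.0806655883789)
[np.float64(0.25345434820797397), np.float64(0.2533383497301238)]
fl [array([0.529, 0.029, 0.047]), array([0.593, 0.108, 0.204]), array([0.596, 0.107, 0.204]), array([0.601, 0.111, 0.212]), array([0.604, 0.11 , 0.211]), array([0.605, 0.107, 0.204]), array([0.604, 0.098, 0.187])]
fr [array([0.655, 0.092, 0.185]), array([0.656, 0.101, 0.203]), array([0.657, 0.106, 0.211]), array([0.66 , 0.106, 0.212]), array([0.665, 0.102, 0.205])]
```

View pics/s1.png

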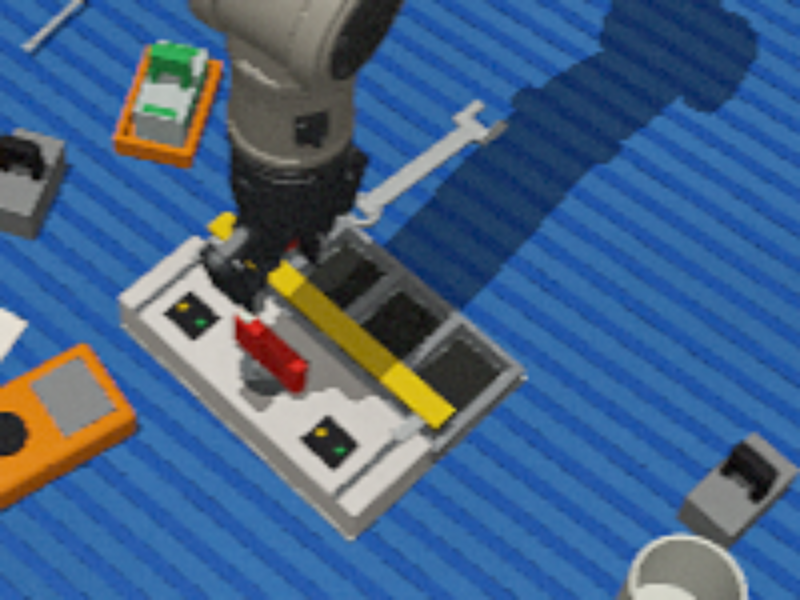

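```bash
sed -i 's/^KN=.*/KN=np.array([.6310,.0962]); OFF=np.array([.0016,-.0008])/' h.py
python3 - <<'E'
from h import *
rel([*KN,.071],YAW)
E
```

```text
shift cm [ 0.23  0.17 11.06] turn [-0.    -0.001 -0.   ] alt wz 3.141 q7 -0.13 t 2.9
```

```bash
python3 -m creep '[[[0.2,0.15,4,0,0,0,0.6],[0.2,0.15,8,0,0,0,0.6],[0.2,0.15,11,0,0,0,0.6],[0.2,0.15,11,0,0,0,0.6],[0.2,0.15,11,0,0,0,0.6]]]'
python3 - <<'E'
from h import *
rel([*KN,.071],YAW)
E
python3 -m creep '[[[0,0,0,0,0,0,0.1],[0,0,0,0,0,0,0],[0,0,0,0,0,0,0],[0,0,0,0,0,0,0],[0,0,0,0,0,0,0],[0,0,0,0,0,0,0]]]' 110
python3 - <<'E'
from h import *
rel([*KN,.071],YAW)
E
```

```text
t: 3.52
eef_pos: [0.6314, 0.0964, 0.0725]
tool_rot: [-0.0, 0.999, -0.043, 0.001]
contact_force: [0.0, 0.6, 0.0]
gripper_width: 0.598
shift cm [-0.04  0.02  0.15] turn [-0.    -0.002 -0.001] alt wz 3.141 q7 -0.07 t 3.525
t: 4.28
eef_pos: [0.6319, 0.0965, 0.0727]
tool_rot: [-0.0, 0.999, -0.043, 0.001]
contact_force: [1.1, 0.3, 7.0]
gripper_width: 0.146
shift cm [-0.08  0.04  0.17] turn [-0.001 -0.003 -0.   ] alt wz 3.141 q7 -0.07 t 4.275
```

```bash
python3 -m creep '[[[0,0,0,0,0,-0.12,0],[0,0,0,0,0,-0.25,0],[0,0,0,0,0,-0.4,0],[0,0,0,0,0,-0.55,0],[0,0,0,0,0,-0.7,0],[0,0,0,0,0,-0.85,0],[0,0,0,0,0,-0.85,0]]]'
python3 - <<'E'
from h import *
rel([*KN,.071],YAW); print(bot.get_obs()["torque"],bot.get_obs()["q"])
im,d,P,k=cloud("top"); cv2.imwrite("pics/t2.png",cv2.resize(im[130:250,140:290],None,fx=4,fy=4))
E
```

```text
t: 5.15
eef_pos: [0.6301, 0.0959, 0.0727]
tool_rot: [-0.0, 0.928, 0.374, -0.0]
contact_force: [-4.2, -0.9, 12.2]
gripper_width: 0.142
shift cm [0.08 0.04 0.17] turn [-0.     0.     0.851] alt wz -2.291 q7 0.63 t 5.15
[-0.34977318  1.06850887  0.03338889] [-0.36560713  0.59841354  0.16085546  1.77923724 -0.12982472  0.77466673
  0.62680139]
```

View pics/t2.png

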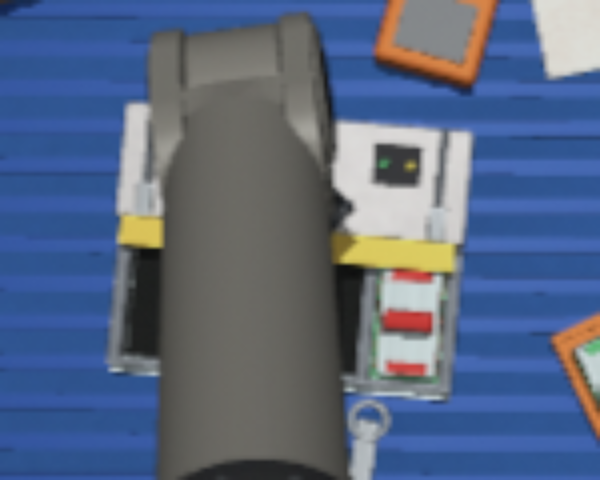

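The bar has slid back (the red stripe at the knob end now shows at (410,275)), so the knob is loose. Turning on.

```bash
python3 -m creep '[[[0,0,0,0,0,-0.16,0],[0,0,0,0,0,-0.32,0],[0,0,0,0,0,-0.48,0],[0,0,0,0,0,-0.64,0],[0,0,0,0,0,-0.8,0],[0,0,0,0,0,-0.96,0],[0,0,0,0,0,-1.12,0],[0,0,0,0,0,-1.28,0],[0,0,0,0,0,-1.28,0]]]'
python3 - <<'E'
from h import *
rel([*KN,.071],YAW); print(bot.get_obs()["torque"],bot.get_obs()["q"])
E
```

```text
t: 6.32
eef_pos: [0.6298, 0.0932, 0.0727]
tool_rot: [0.0, 0.521, 0.853, -0.002]
contact_force: [-7.5, -6.1, 14.8]
gripper_width: 0.142
shift cm [0.21 0.24 0.16] turn [-4.000e-03  1.000e-03 -1.013e+00] alt wz 2.129 q7 1.69 t 6.325
[-1.33353921  1.33149921  0.04206972] [-0.12651572  0.59878096 -0.16422278  1.76174231  0.13359258  0.7943284
  1.68773407]
```

```bash
python3 -m creep '[[[0,0.1,0,0,0,-0.15,0],[0.1,0.1,0,0,0,-0.3,0],[0.1,0.1,0,0,0,-0.45,0],[0.1,0.1,0,0,0,-0.6,0],[0.1,0.1,0,0,0,-0.72,0],[0.1,0.1,0,0,0,-0.72,0],[0.1,0.1,0,0,0,-0.72,0]]]'
python3 - <<'E'
from h import *
rel([*KN,.071],YAW); print(bot.get_obs()["torque"],bot.get_obs()["q"])
E
```

```text
t: 7.2
eef_pos: [0.6309, 0.0923, 0.0727]
tool_rot: [-0.0, 0.192, 0.981, -0.003]
contact_force: [-5.1, -9.8, 14.1]
gripper_width: 0.142
shift cm [0.14 0.37 0.17] turn [-0.005 -0.    -0.302] alt wz 2.84 q7 2.29 t 7.2
[-1.94937547  1.11792589 -1.85046146] [ 3.17479782e-04  6.18438086e-01 -3.38825208e-01  1.74967080e+00
  2.72364519e-01  8.22372102e-01  2.28764565e+00]
```

```bash
python3 -m creep '[[[0,0,0,0,0,0.03,0.3],[0,0,0,0,0,0.03,0.6],[0,0,0,0,0,0.03,0.6],[0,0,0,0,0,0.03,0.6],[0,0,-4,0,0,0.03,0.6],[0,0,-9,0,0,0.03,0.6],[0,0,-14,0,0,0.1,0.6],[0,0,-17,0,0,0.25,0.6],[0,0,-17,0,0,0.4,0.6],[0,0,-17,0,0,0.55,0.6]]]' 60
python3 - <<'E'
from h import *
rel([.473+OFF[0],-.146+OFF[1],.25],25.4)
E
```

```text
t: 8.45
eef_pos: [0.631, 0.098, 0.2417]
tool_rot: [0.0, 0.449, 0.894, 0.0]
contact_force: [-0.8, 0.2, -0.2]
gripper_width: 0.602
shift cm [-10.3  -27.16  -0.84] turn [ 0.000e+00  1.000e-03 -1.374e+00] alt wz 1.767 q7 1.86 t 8.45
```

```bash
python3 -m creep '[[[-1,-3,0,0,0,0.18,0.6],[-2.5,-7,0,0,0,0.36,0.6],[-4,-11,0,0,0,0.54,0.6],[-5.5,-15,0,0,0,0.72,0.6],[-7,-19,0,0,0,0.9,0.6],[-8.5,-23,0,0,0,1.08,0.6],[-10.3,-27.2,0,0,0,1.26,0.6],[-10.3,-27.2,0,0,0,1.44,0.6],[-10.3,-27.2,0,0,0,1.62,0.6],[-10.3,-27.2,0,0,0,1.76,0.6]]]' 60
python3 - <<'E'
from h import *
rel([.473+OFF[0],-.146+OFF[1],.054],25.4)
im,d,P,k=cloud("wrist"); cv2.imwrite("pics/w3.png",im)
m=(abs(P[...,0]-.474)<.08)&(abs(P[...,1]+.147)<.08)
for a,b in((.075,.092),(.04,.055),(.015,.025)):
    mm=m&(P[...,2]>a)&(P[...,2]<b); print(a,mm.sum(),np.round(rect(P[mm][:,:2]),4),np.median(P[mm][:,2]))
im,d,P,k=cloud("top"); cv2.imwrite("pics/t3.png",cv2.resize(im[130:250,140:290],None,fx=4,fy=4))
m=(abs(P[...,0]-.64)<.03)&(abs(P[...,1]-.097)<.05)&(P[...,2]>.093)&(P[...,2]<.11); print("knob",rect(P[m][:,:2]))
E
```

```text
t: 9.7
eef_pos: [0.4752, -0.1478, 0.2412]
tool_rot: [-0.0, 0.975, 0.223, 0.0]
contact_force: [0.5, 0.1, 0.6]
gripper_width: 0.599
shift cm [-1.000e-02 -1.100e-01  1.872e+01] turn [-0.    -0.     0.007] alt wz -3.135 q7 0.64 t 9.7
0.075 581 [  0.4756  -0.1492  35.055   12.9299 -64.3444] 0.08445916849012501
0.04 2866 [ 0.4759 -0.1495 80.2767 45.0681 26.1762] 0.0458009077144199
0.015 1774 [  0.4794  -0.1505 104.1646  68.1597  26.1598] 0.01971273795712894
knob (0.6295018920898438, 0.096539306640625, 68.95157623291016, 14.103696823120117, 64.4534683227539)
```

View pics/t3.png

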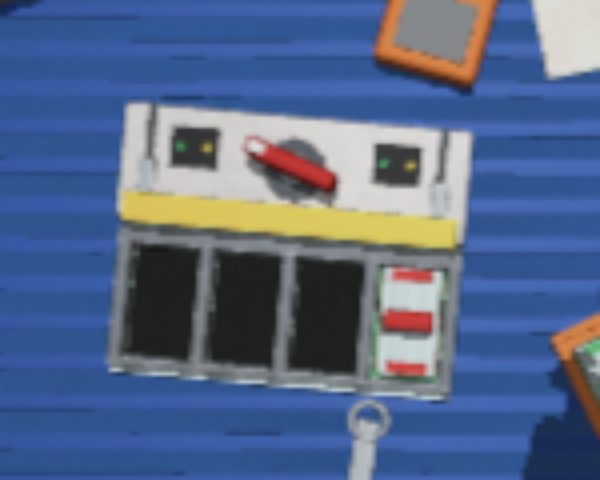

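View pics/w3.png

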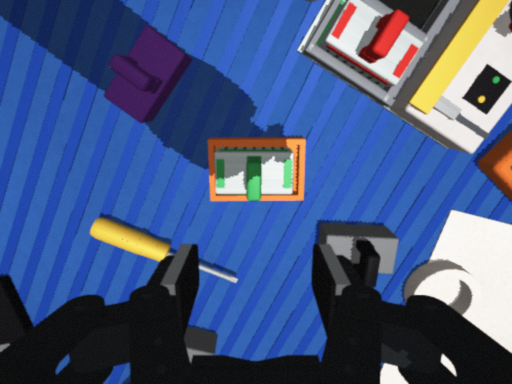

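Knob at 2.78 rad and the bar fully back: bays are clear. The wrist image shows the green-handled module in the tray at (254,172), agreeing with the top measurement. Descend and grip.

```bash
python3 -m creep '[[[0,-0.1,5,0,0,0,0.6],[0,-0.1,10,0,0,0,0.6],[0,-0.1,15,0,0,0,0.6],[0,-0.1,18.6,0,0,0,0.6],[0,-0.1,18.6,0,0,0,0.6],[0,-0.1,18.6,0,0,0,0.3],[0,-0.1,18.6,0,0,0,0],[0,-0.1,18.6,0,0,0,0],[0,-0.1,18.6,0,0,0,0],[0,-0.1,18.6,0,0,0,0]]]' 70; python3 -m creep '[[[0,0,-3,0,0,0,0],[0,0,-7,0,0,0,0],[0,0,-11,0,0,0,0],[0,0,-14,0,0,0,0]]]' 70
python3 - <<'E'
from h import *
p=own(0,-.031); print(p); rel([*p,.16],YAW)
E
```

```text
t: 11.05
eef_pos: [0.4762, -0.1474, 0.057]
tool_rot: [0.001, 0.974, 0.226, 0.002]
contact_force: [0.0, -0.2, 9.0]
gripper_width: 0.15
t: 11.55
eef_pos: [0.475, -0.1471, 0.1976]
tool_rot: [0.0, 0.974, 0.226, 0.001]
contact_force: [-0.2, 0.0, -2.2]
gripper_width: 0.151
[0.52375499 0.07418848]
shift cm [ 14.1  -17.74   3.76] turn [ 0.001 -0.002  0.54 ] alt wz -2.602 q7 0.65 t 11.55
```

```bash
python3 -m creep '[[[3,-3,0,0,0,0.1,0],[6,-7,0,0,0,0.2,0],[9,-11,0,0,0,0.35,0],[12,-15,0,0,0,0.5,0],[14.1,-17.7,0,0,0,0.54,0],[14.1,-17.7,1,0,0,0.54,0],[14.1,-17.7,3,0,0,0.54,0],[14.1,-17.7,3,0,0,0.54,0],[14.1,-17.7,3,0,0,0.54,0]]]' 70
python3 - <<'E'
from h import *
p=own(0,-.031); print(p); rel([*p,.060],YAW)
im,d,P,k=cloud("wrist"); cv2.imwrite("pics/w4.png",im)
rel([*p,.060],YAW)
E
```

```text
t: 12.68
eef_pos: [0.5238, 0.0731, 0.1658]
tool_rot: [0.0, 0.999, -0.043, 0.0]
contact_force: [-0.1, 0.6, -1.8]
gripper_width: 0.15
[0.52375499 0.07418848]
shift cm [-0.02 -0.1  10.58] turn [ 0.    -0.001 -0.001] alt wz 3.14 q7 -0.33 t 12.675
shift cm [-0.05 -0.08 10.6 ] turn [-0.    -0.001 -0.001] alt wz 3.14 q7 -0.33 t 12.725
```

View pics/w4.png

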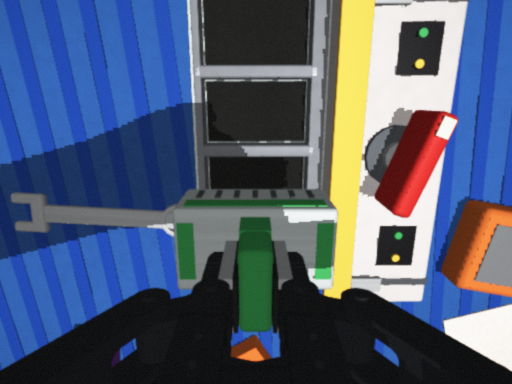

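```bash
cat >> h.py <<'E'
def held(P,e,h=.04):
    # block top in hand: around tcp
    m=(abs(P[...,0]-e[0])<.07)&(abs(P[...,1]-e[1])<.07)&(abs(P[...,2]-(e[2]-.011))<.008)
    q=P[m]; return np.round(rect(q[:,:2]),4),np.median(q[:,2]),m.sum()
def toown(p):
    c,s=np.cos(np.deg2rad(YAW)),np.sin(np.deg2rad(YAW)); o=KN-105e-3*np.array([c,s])
    d=np.asarray(p)[...,:2]-o
    return np.stack([d[...,0]*c+d[...,1]*s,-d[...,0]*s+d[...,1]*c],-1)
E
python3 - <<'E'
from h import *
e,r,o=tool()
im,d,P,k=cloud("wrist")
hd=held(P,e); print(hd, "own",toown(hd[0][:2]))
O=toown(P)
m=(P[...,2]>.022)&(P[...,2]<.034)&(abs(O[...,0])<.07)&(O[...,1]>-.02)&(O[...,1]<.14)
q=O[m]; print("walls x",np.percentile(q[:,0],[1,99]))
for x0 in (-.02,0,.02):
    s=np.sort(q[abs(q[:,0]-x0)<.004][:,1]); 
    g=np.where(np.diff(s)>.02)[0]; print(x0,[(round(s[i],4),round(s[i+1],4)) for i in g], s[:1],s[-1:])
E
```

```text
(array([ 5.25200e-01,  7.24000e-02,  8.02753e+01,  4.50615e+01,
       -4.64550e+00]), np.float64(0.1547179591928715), np.int64(8622)) own [ 0.00159105 -0.0326599 ]
walls x [-0.04629883  0.0623831 ]
-0.02 [(np.float64(0.0025), np.float64(0.0543))] [-0.00754927] [0.06379975]
0 [(np.float64(0.0025), np.float64(0.0543))] [-0.00759566] [0.06370307]
0.02 [(np.float64(0.0025), np.float64(0.0543))] [-0.00768068] [0.06365081]
```

Run:
```python
from h import *
for cam in("wrist","top"):
    im,d,P,k=cloud(cam) if cam=="wrist" else (0,0,np.load("top0.npy"),0)
    if cam=="top": P=P+np.array([*OFF,0])
    O=toown(P)
    for y0 in (.02,.03,.04,.08,.1):
        m=(P[...,2]>.02)&(P[...,2]<.056)&(abs(O[...,0])<.09)&(abs(O[...,1]-y0)<.003)
        s=np.sort(O[m][:,0]); g=np.where(np.diff(s)>.02)[0]; print(cam,y0,[(round(s[i],4),round(s[i+1],4)) for i in g],s[:1])
    for x0 in(-.03,-.01):
        m=(P[...,2]>.02)&(P[...,2]<.034)&(abs(O[...,0]-x0)<.005)&(abs(O[...,1])<.16)
        s=np.sort(O[m][:,1]); g=np.where(np.diff(s)>.02)[0]; print(cam,x0,[(round(s[i],4),round(s[i+1],4)) for i in g],s[:1],s[-1:])
```

```text
wrist 0.02 [(np.float64(-0.0405), np.float64(0.0451)), (np.float64(0.0626), np.float64(0.0828))] [-0.04621492]
wrist 0.03 [(np.float64(-0.0406), np.float64(0.0451)), (np.float64(0.0626), np.float64(0.0826))] [-0.04659495]
wrist 0.04 [(np.float64(-0.0405), np.float64(0.045)), (np.float64(0.0624), np.float64(0.0827))] [-0.04668214]
wrist 0.08 [(np.float64(-0.0405), np.float64(0.045)), (np.float64(0.0624), np.float64(0.0828))] [-0.04635584]
wrist 0.1 [(np.float64(-0.0408), np.float64(0.0448))] [-0.0468846]
wrist -0.03 [(np.float64(0.0025), np.float64(0.0543))] [-0.00719244] [0.06395265]
wrist -0.01 [(np.float64(0.0025), np.float64(0.0544))] [-0.00734558] [0.0639993]
top 0.02 [(np.float64(-0.0435), np.float64(0.0329))] [-0.04676422]
top 0.03 [(np.float64(-0.0443), np.float64(0.0435))] [-0.04756882]
top 0.04 [(np.float64(-0.0451), np.float64(0.037)), (np.float64(0.0399), np.float64(0.0599))] [-0.04830424]
top 0.08 [(np.float64(-0.0429), np.float64(0.0602))] [-0.04859912]
top 0.1 [(np.float64(-0.0445), np.float64(0.0373)), (np.float64(0.0373), np.float64(0.0601))] [-0.04770649]
top -0.03 [(np.float64(-0.1167), np.float64(-0.0657)), (np.float64(-0.0593), np.float64(-0.0048)), (np.float64(0.0038), np.float64(0.0568)), (np.float64(0.0666), np.float64(0.1181))] [-0.1285448] [0.12701906]
top -0.01 [(np.float64(-0.1203), np.float64(-0.0672)), (np.float64(-0.0575), np.float64(-0.004)), (np.float64(0.003), np.float64(0.0563)), (np.float64(0.0658), np.float64(0.1183))] [-0.12670658] [0.12964623]
```

```bash
python3 -m creep '[[[0,0,3,0,0,0,0],[0,0,6,0,0,0,0],[0,0,8,0,0,0,0],[0,0,9.5,0,0,0,0],[0,0,10.3,0,0,0,0],[0,0,10.7,0,0,0,0],[0,0,10.7,0,0,0,0]]]' 70
python3 - <<'E'
from h import *
p=own(0,-.031); rel([*p,.059],YAW)
E
```

```text
t: 13.7
eef_pos: [0.5242, 0.0741, 0.059]
tool_rot: [-0.0, 0.999, -0.043, 0.001]
contact_force: [-1.8, 1.2, 1.4]
gripper_width: 0.15
shift cm [-0.05 -0.01  0.  ] turn [-0.001 -0.001 -0.   ] alt wz 3.141 q7 -0.32 t 13.7
```

```bash
python3 -m creep '[[[0,0,0,0,0,0,0.25],[0,0,0,0,0,0,0.45],[0,0,0,0,0,0,0.45],[0,0,-3,0,0,0,0.45],[0,0,-7,0,0,0,0.45],[0,2,-9,0,0,0,0.45],[0,6,-9,0,0,0,0.45],[0,6.2,-9,0,0,0,0.45],[0,6.2,-9,0,0,0,0.45]]]' 70
python3 - <<'E'
from h import *
p=own(0,-.093); rel([*p,.0575],YAW)
e,r,o=tool()
im,d,P,k=cloud("top"); cv2.imwrite("pics/t5.png",cv2.resize(im[130:250,140:320],None,fx=4,fy=4))
im,d,P,k=cloud("wrist"); cv2.imwrite("pics/w5.png",im)
O=toown(P)
for lo in(-.15,-.06):
    m=(P[...,2]>.08)&(P[...,2]<.095)&(abs(O[...,0])<.04)&(O[...,1]>lo)&(O[...,1]<lo+.08); print(rect(O[m]), np.median(P[m][:,2]) )
E
```

```text
t: 14.82
eef_pos: [0.5184, 0.0124, 0.1482]
tool_rot: [-0.0, 0.999, -0.043, -0.0]
contact_force: [0.5, 0.7, -0.3]
gripper_width: 0.451
shift cm [0.02 0.   9.07] turn [-0.     0.    -0.001] alt wz 3.141 q7 -0.2 t 14.825
(0.00301192831993103, -0.09602780914306641, 35.17829513549805, 14.022563934326172, -88.8334184885025) 0.08642483047608512
(0.0017376689910888672, -0.03253102111816406, 35.187286376953125, 13.921256065368652, -89.91986235976219) 0.08643731225258111
```

View pics/w5.png

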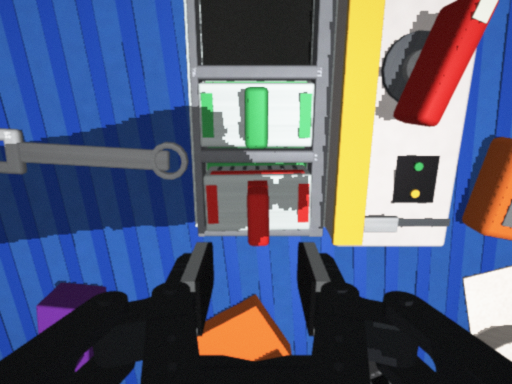

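```bash
python3 -m creep '[[[0,0,4,0,0,0,0.45],[0,0,7.5,0,0,0,0.45],[0,0,9,0,0,0,0.45],[0,0,9,0,0,0,0.45],[0,0,9,0,0,0,0.2],[0,0,9,0,0,0,0],[0,0,9,0,0,0,0],[0,0,9,0,0,0,0],[0,0,9,0,0,0,0]]]' 70; python3 -m creep '[[[0,0,-2,0,0,0,0],[0,0,-5,0,0,0,0],[0,0,-9,0,0,0,0],[0,0,-12,0,0,0,0]]]' 70
python3 - <<'E'
from h import *
rel([.4776,-.148,.16],25.6)
E
```

```text
t: 16.05
eef_pos: [0.5197, 0.0123, 0.0594]
tool_rot: [-0.0, 0.999, -0.043, 0.001]
contact_force: [1.4, -0.2, 6.2]
gripper_width: 0.148
t: 16.55
eef_pos: [0.518, 0.012, 0.1795]
tool_rot: [-0.0, 0.999, -0.043, -0.0]
contact_force: [0.2, -0.6, -1.9]
gripper_width: 0.148
shift cm [-2.66 16.28  1.95] turn [-0.     0.    -0.532] alt wz 2.61 q7 -0.21 t 16.55
```

```bash
python3 -m creep '[[[-1,4,0,0,0,-0.12,0],[-1.5,8,0,0,0,-0.26,0],[-2,12,0,0,0,-0.4,0],[-2.7,16.3,0,0,0,-0.532,0],[-2.7,16.3,2,0,0,-0.532,0],[-2.7,16.3,4,0,0,-0.532,0],[-2.7,16.3,4,0,0,-0.532,0],[-2.7,16.3,4,0,0,-0.532,0]]]' 70
python3 - <<'E'
from h import *
rel([.4776,-.148,.058],25.6)
e,r,o=tool()
im,d,P,k=cloud("wrist"); cv2.imwrite("pics/w6.png",im)
print(held(P,e))
m=(abs(P[...,0]-.478)<.08)&(abs(P[...,1]+.148)<.08)&(P[...,2]>.014)&(P[...,2]<.025); print(rect(P[m][:,:2]))
im,d,P,k=cloud("top"); cv2.imwrite("pics/t6.png",cv2.resize(im[130:280,140:320],None,fx=4,fy=4))
m=(abs(P[...,0]-.478)<.08)&(abs(P[...,1]+.148)<.08)&(P[...,2]>.014)&(P[...,2]<.025); print(rect(P[m][:,:2]))
E
```

```text
t: 17.55
eef_pos: [0.4777, -0.1479, 0.1386]
tool_rot: [0.0, 0.975, 0.222, 0.0]
contact_force: [0.3, 0.3, -1.5]
gripper_width: 0.152
shift cm [-0.02 -0.    8.06] turn [ 0. -0.  0.] alt wz -3.141 q7 0.65 t 17.55
(array([ 0.4801, -0.1503, 80.4258, 45.2941, 25.2549]), np.float64(0.12699157616961418), np.int64(8148))
(0.47140463256835935, -0.13445376586914062, 104.20187377929688, 32.844398498535156, 25.93565559387207)
(0.48326556396484377, -0.11111381530761719, 74.92771911621094, 29.625394821166992, -2.065338134765625)
```

View pics/w6.png

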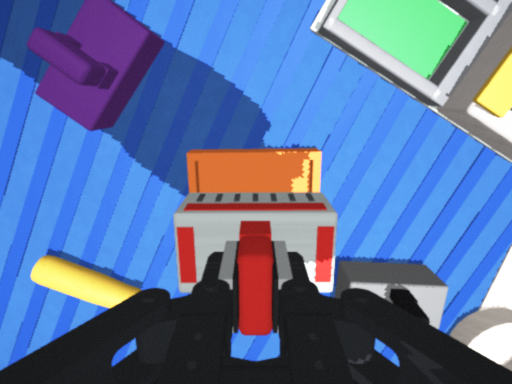

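```bash
python3 -m creep '[[[0,0,3,0,0,0,0],[0,0,5.5,0,0,0,0],[0,0,7,0,0,0,0],[0,0,7.8,0,0,0,0],[0,0,8.1,0,0,0,0],[0,0,8.1,0,0,0,0],[0,0,8.1,0,0,0,0]]]' 70; python3 -m creep '[[[0,0,0,0,0,0,0.25],[0,0,0,0,0,0,0.45],[0,0,0,0,0,0,0.45],[0,0,-4,0,0,0,0.45],[0,0,-8,0,0,0,0.45],[0,0,-12,0,0,0,0.45],[0,0,-12,0,0,0,0.45]]]' 70
python3 - <<'E'
from h import *
p=own(0,-.031); rel([*p,.16],YAW)
im,d,P,k=cloud("wrist"); cv2.imwrite("pics/w7.png",im)
m0=(abs(P[...,0]-.478)<.08)&(abs(P[...,1]+.148)<.08)
for a,b in((.075,.092),(.04,.055),(.015,.025)):
    m=m0&(P[...,2]>a)&(P[...,2]<b); print(rect(P[m][:,:2]),np.median(P[m][:,2]))
E
```

```text
t: 18.52
eef_pos: [0.478, -0.1481, 0.0577]
tool_rot: [0.0, 0.975, 0.222, 0.0]
contact_force: [-0.3, 0.9, -2.7]
gripper_width: 0.15
t: 19.4
eef_pos: [0.4798, -0.1485, 0.1803]
tool_rot: [0.001, 0.975, 0.222, 0.003]
contact_force: [0.2, -0.1, -0.5]
gripper_width: 0.448
shift cm [ 13.57 -18.19   2.03] turn [ 0.002 -0.006  0.531] alt wz -2.61 q7 0.64 t 19.4
(0.4806504211425781, -0.15088018798828126, 35.393428802490234, 13.550950050354004, -64.2071762084961) 0.08441081713987843
(0.48079345703125, -0.15087966918945311, 80.26273345947266, 44.56928634643555, 25.280664443969727) 0.04579068567169916
(0.47941180419921875, -0.15064149475097657, 104.19588470458984, 68.48439025878906, 26.214033126831055) 0.019754636558663725
```

Faulty is flat in the tray, 1.4 mm from its centre. Next, the good module from the -31 bay goes to the green bay.

```bash
python3 -m creep '[[[3,-4,0,0,0,0.12,0.45],[6,-8,0,0,0,0.25,0.45],[9,-12,0,0,0,0.38,0.45],[12,-16,0,0,0,0.5,0.45],[13.6,-18.2,0,0,0,0.531,0.45],[13.6,-18.2,3,0,0,0.531,0.45],[13.6,-18.2,3,0,0,0.531,0.45],[13.6,-18.2,3,0,0,0.531,0.45]]]' 70
python3 - <<'E'
from h import *
p=own(0,-.031); rel([*p,.0585],YAW)
E
```

```text
t: 20.45
eef_pos: [0.5214, 0.0743, 0.1471]
tool_rot: [0.0, 0.999, -0.042, -0.0]
contact_force: [0.4, -0.5, -0.3]
gripper_width: 0.448
shift cm [ 0.25 -0.01  8.86] turn [ 0.001  0.001 -0.   ] alt wz 3.141 q7 -0.33 t 20.45
```

```bash
python3 -m creep '[[[0.2,0,4,0,0,0,0.45],[0.2,0,7.5,0,0,0,0.45],[0.2,0,8.9,0,0,0,0.45],[0.2,0,8.9,0,0,0,0.45],[0.2,0,8.9,0,0,0,0.2],[0.2,0,8.9,0,0,0,0],[0.2,0,8.9,0,0,0,0],[0.2,0,8.9,0,0,0,0],[0.2,0,8.9,0,0,0,0]]]' 70; python3 -m creep '[[[0,0,-2,0,0,0,0],[0,0,-5,0,0,0,0],[0,2,-6,0,0,0,0],[0,4,-6,0,0,0,0],[0,6.2,-6,0,0,0,0],[0,6.2,-6,0,0,0,0],[0,6.2,-6,0,0,0,0]]]' 70
python3 - <<'E'
from h import *
e,r,o=tool()
rel([*own(0,-.093),.059],YAW)
im,d,P,k=cloud("wrist"); cv2.imwrite("pics/w8.png",im)
h=held(P,e); print(h,toown(h[0][:2]))
O=toown(P)
for y0 in (-.02,-.03,-.04):
        m=(P[...,2]>.02)&(P[...,2]<.056)&(abs(O[...,0])<.09)&(abs(O[...,1]-y0)<.003)
        s=np.sort(O[m][:,0]); g=np.where(np.diff(s)>.02)[0]; print(y0,[(round(s[i],4),round(s[i+1],4)) for i in g],s[:1])
for x0 in(-.03,-.01):
        m=(P[...,2]>.02)&(P[...,2]<.034)&(abs(O[...,0]-x0)<.005)&(abs(O[...,1])<.16)
        s=np.sort(O[m][:,1]); g=np.where(np.diff(s)>.02)[0]; print(x0,[(round(s[i],4),round(s[i+1],4)) for i in g],s[:1],s[-1:])
E
```

```text
t: 21.58
eef_pos: [0.5248, 0.0749, 0.0597]
tool_rot: [-0.0, 0.999, -0.042, 0.001]
contact_force: [0.2, -0.3, 5.9]
gripper_width: 0.148
t: 22.45
eef_pos: [0.5184, 0.0138, 0.1183]
tool_rot: [-0.0, 0.999, -0.042, 0.0]
contact_force: [-0.0, 0.1, -2.3]
gripper_width: 0.15
shift cm [0.02 0.14 5.93] turn [-0.001 -0.     0.001] alt wz -3.14 q7 -0.21 t 22.45
(array([ 5.19500e-01,  1.20000e-02,  8.04493e+01,  4.55293e+01,
       -4.51360e+00]), np.float64(0.10635813179722853), np.int64(8383)) [ 0.00101812 -0.09332556]
-0.02 [(np.float64(-0.0405), np.float64(0.045)), (np.float64(0.0626), np.float64(0.0834))] [-0.04691965]
-0.03 [(np.float64(-0.0406), np.float64(0.045)), (np.float64(0.0626), np.float64(0.0832))] [-0.04683404]
-0.04 [(np.float64(-0.0404), np.float64(0.045)), (np.float64(0.0626), np.float64(0.0834))] [-0.04680835]
-0.03 [(np.float64(-0.0595), np.float64(-0.0077))] [-0.06950185] [0.00215626]
-0.01 [(np.float64(-0.0594), np.float64(-0.0077))] [-0.06947765] [0.00221792]
```

View pics/w8.png

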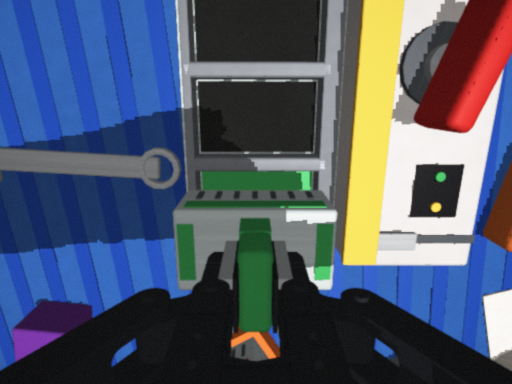

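```bash
python3 -m creep '[[[0.05,0.16,1,0,0,0,0],[0.05,0.16,2,0,0,0,0],[0.05,0.16,3.5,0,0,0,0],[0.05,0.16,5,0,0,0,0],[0.05,0.16,5.7,0,0,0,0],[0.05,0.16,6,0,0,0,0],[0.05,0.16,6,0,0,0,0]]]' 70
python3 - <<'E'
from h import *
rel([*own(0,-.093),.059],YAW)
E
```

```text
t: 23.38
eef_pos: [0.5178, 0.0113, 0.0597]
tool_rot: [-0.0, 0.999, -0.042, -0.001]
contact_force: [-9.4, 0.8, 22.7]
gripper_width: 0.155
shift cm [ 0.06 -0.12  0.07] turn [0.    0.002 0.   ] alt wz -3.141 q7 -0.2 t 23.375
```

```bash
python3 -m creep '[[[0,0,-0.1,0,0,0,0.25],[0,0,-0.1,0,0,0,0.45],[0,0,-0.1,0,0,0,0.45],[0,0,-4,0,0,0,0.45],[0,0,-9,0,0,0,0.45],[0,0,-14,0,0,0,0.45],[0,0,-18,0,0,0,0.45],[0,0,-18,0,0,0,0.45]]]' 70
python3 - <<'E'
from h import *
im,d,P,k=cloud("wrist"); cv2.imwrite("pics/w9.png",im); O=toown(P)
for a,b in((.075,.095),(.041,.0515)):
    m=(P[...,2]>a)&(P[...,2]<b)&(abs(O[...,0])<.05)&(O[...,1]>-.13)&(O[...,1]<-.06); print(rect(O[m]), np.median(P[m][:,2]),np.ptp(P[m][:,2]) )
im,d,P,k=cloud("top"); cv2.imwrite("pics/t9.png",im)
for r in bot.silhouettes("top","filler_a"):
        m=r["mask"]&(d>0); q=P[m]
        b=q[(q[:,2]>.033)&(q[:,2]<.05)]; hh=q[q[:,2]>.066]
        if len(b)>20 and len(hh)>8:print(f"{r['p']:.2f}",np.round(r["xy"]),im[m].mean(0).round(),np.round(rect(b[:,:2]),3),np.round(rect(hh[:,:2]),3))
E
```

```text
t: 24.38
eef_pos: [0.5209, 0.0115, 0.2414]
tool_rot: [-0.001, 0.999, -0.042, 0.003]
contact_force: [0.1, -0.2, 0.7]
gripper_width: 0.449
(0.0004736180305480957, -0.09665965270996094, 36.112144470214844, 13.653461456298828, -89.96496975794435) 0.08645223680830105 0.013285039284485753
(0.0007269439697265625, -0.09638135528564454, 80.1335678100586, 45.13520812988281, 0.06457982957363129) 0.047789787272729777 0.009744664661630306
0.83 [379. 220.] [94. 90. 87.] [ 0.492 -0.398 80.334 45.611  9.046] [  0.492  -0.397  33.128  14.38  -89.409]
0.82 [102. 227.] [91. 86. 83.] [ 0.464  0.417 79.896 46.23  -7.017] [ 0.464  0.417 34.768 13.817 82.288]
0.75 [282. 270.] [145.  69. 111.] [ 0.337 -0.108 79.837 43.236 78.847] [  0.337  -0.107  35.815  13.432 -10.655]
0.69 [303. 177.] [107. 100.  96.] [ 0.619 -0.179 80.238 44.795 21.788] [  0.619  -0.179  35.17   13.718 -68.614]
0.65 [416. 223.] [112.  49.  83.] [  0.487  -0.503  79.613  45.229 -14.805] [ 0.488 -0.503 32.996 13.957 72.538]
```

View pics/w9.png

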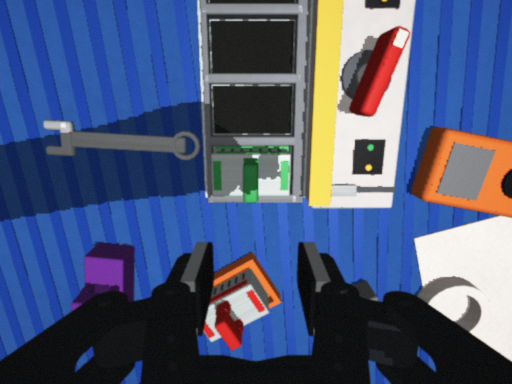

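View pics/t9.png

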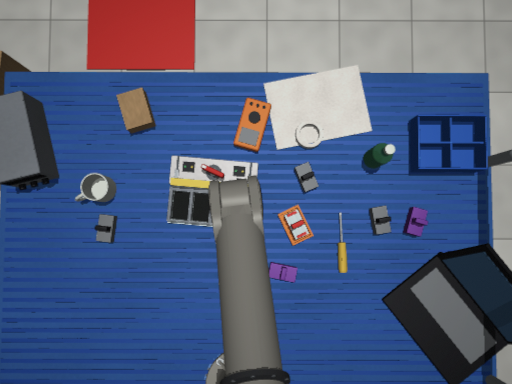

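Three fillers remain. They are all grey by mask colour: (303,177), (379,220) and (102,227) in the top view; the purple ones at (282,270) and (416,223) stay. First is the filler at (303,177).

Run:
```python
from h import *
rel([.619+OFF[0],-.1785+OFF[1],.24],21.8)
```

```text
shift cm [11.81 18.13 -0.3 ] turn [-0.     0.002 -0.464] alt wz 2.677 q7 -0.21 t 24.525
```

```bash
python3 -m creep '[[[3,4,0,0,0,-0.12,0.45],[6,8,0,0,0,-0.25,0.45],[9,13,0,0,0,-0.38,0.45],[11.8,18.1,0,0,0,-0.464,0.45],[11.8,18.1,6,0,0,-0.464,0.45],[11.8,18.1,6,0,0,-0.464,0.45],[11.8,18.1,6,0,0,-0.464,0.45]]]' 70
python3 - <<'E'
from h import *
im,d,P,k=cloud("wrist"); cv2.imwrite("pics/w10.png",im)
m0=(abs(P[...,0]-.62)<.08)&(abs(P[...,1]+.18)<.08)
for a,b in((.072,.09),(.035,.046)):
    m=m0&(P[...,2]>a)&(P[...,2]<b); print(rect(P[m][:,:2]),np.median(P[m][:,2]))
rel([.6206,-.1793,.0485],21.8)
E
```

```text
t: 25.4
eef_pos: [0.6213, -0.1779, 0.1786]
tool_rot: [-0.0, 0.982, 0.19, -0.0]
contact_force: [-0.1, 0.3, 0.3]
gripper_width: 0.449
(0.6221280517578125, -0.18203994750976563, 35.69674301147461, 13.533590316772461, -67.87629699707031) 0.078424721679144
(0.6225921020507813, -0.1824973907470703, 80.25143432617188, 44.6563835144043, 22.71827507019043) 0.03973181535490784
shift cm [-0.2   0.06 13.12] turn [ 0.001 -0.002  0.001] alt wz -3.141 q7 0.6 t 25.45
```

View pics/w10.png

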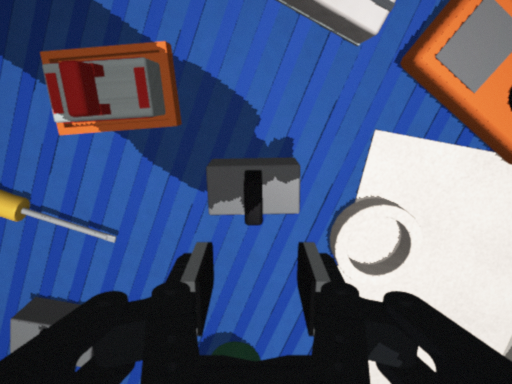

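```bash
python3 -m creep '[[[-0.1,0.1,4,0,0,0,0.45],[-0.1,0.1,8,0,0,0,0.45],[-0.1,0.1,11.5,0,0,0,0.45],[-0.1,0.1,13,0,0,0,0.45],[-0.1,0.1,13,0,0,0,0.45],[-0.1,0.1,13,0,0,0,0.2],[-0.1,0.1,13,0,0,0,0],[-0.1,0.1,13,0,0,0,0],[-0.1,0.1,13,0,0,0,0],[-0.1,0.1,13,0,0,0,0]]]' 70; python3 -m creep '[[[0,0,-3,0,0,0,0],[0,0,-7,0,0,0,0],[0,0,-11,0,0,0,0],[0,0,-13,0,0,0,0]]]' 70
python3 - <<'E'
from h import *
rel([*own(0,-.031),.16],YAW)
E
```

```text
t: 26.7
eef_pos: [0.6221, -0.1804, 0.0502]
tool_rot: [0.001, 0.982, 0.189, 0.002]
contact_force: [0.0, 0.4, 6.3]
gripper_width: 0.151
t: 27.2
eef_pos: [0.6215, -0.1807, 0.1812]
tool_rot: [0.001, 0.982, 0.189, 0.002]
contact_force: [-0.3, -1.2, -2.4]
gripper_width: 0.153
shift cm [  0.36 -27.3    2.07] turn [ 0.001 -0.003  0.464] alt wz -2.677 q7 0.6 t 27.2
```

```bash
python3 -m creep '[[[0,-4.5,0,0,0,0.08,0],[0,-9,0,0,0,0.18,0],[0,-14,0,0,0,0.28,0],[0,-19,0,0,0,0.38,0],[0.2,-24,0,0,0,0.464,0],[0.36,-27.3,0,0,0,0.464,0],[0.36,-27.3,3,0,0,0.464,0],[0.36,-27.3,5,0,0,0.464,0],[0.36,-27.3,5,0,0,0.464,0],[0.36,-27.3,5,0,0,0.464,0]]]' 70
cat >> h.py <<'E'
def pre(y,ztarget,name):
    rel([*own(0,y),ztarget],YAW); e,r,o=tool()
    print("gripw",o["gripper_width"],"F",np.round(o["contact_force"],1))
    im,d,P,k=cloud("wrist"); cv2.imwrite(name,im)
    h=held(P,e); print(h,"own mm",toown(h[0][:2])*1000,"yaw err",h[0][4]-YAW)
    O=toown(P)
    for x0 in(-.03,-.01):
        m=(P[...,2]>.02)&(P[...,2]<.034)&(abs(O[...,0]-x0)<.005)&(abs(O[...,1])<.16)
        s=np.sort(O[m][:,1]); g=np.where(np.diff(s)>.02)[0]; print(x0,[(round(s[i],4),round(s[i+1],4)) for i in g],s[:1],s[-1:])
E
python3 -c "
from h import *
pre(-.031,.0585,'pics/w11.png')"
```

```text
t: 28.45
eef_pos: [0.5232, 0.0745, 0.1291]
tool_rot: [-0.0, 0.999, -0.042, 0.001]
contact_force: [-0.4, 0.2, -2.3]
gripper_width: 0.146
shift cm [0.05 0.03 7.06] turn [-0.    -0.001  0.   ] alt wz -3.141 q7 -0.3 t 28.45
gripw 0.1459203352684622 F [-0.4  0.2 -2.3]
(array([ 5.24300e-01,  7.35000e-02,  8.02453e+01,  4.41983e+01,
       -4.60740e+00]), np.float64(0.11854007867511832), np.int64(8536)) own mm [  0.60127025 -31.6399309 ] yaw err 0.24259999999999948
-0.03 [(np.float64(0.0026), np.float64(0.0545))] [-0.00697596] [0.06417029]
-0.01 [(np.float64(0.0025), np.float64(0.0544))] [-0.00692013] [0.06421131]
```

View pics/w11.png

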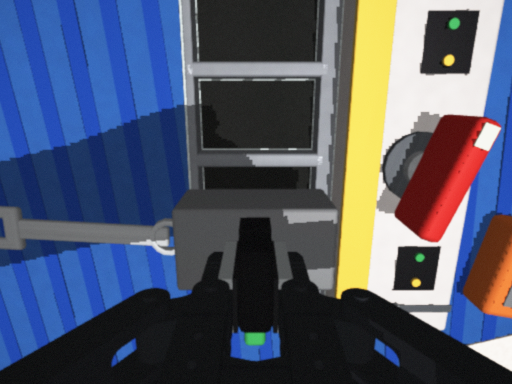

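```bash
python3 -m creep '[[[0.1,0.1,2,0,0,0,0],[0.1,0.1,4,0,0,0,0],[0.1,0.1,5.5,0,0,0,0],[0.1,0.1,6.5,0,0,0,0],[0.1,0.1,7,0,0,0,0],[0.1,0.1,7,0,0,0,0],[0.1,0.1,7,0,0,0,0]]]' 70; python3 -m creep '[[[0,0,0,0,0,0,0.25],[0,0,0,0,0,0,0.45],[0,0,0,0,0,0,0.45],[0,0,-4,0,0,0,0.45],[0,0,-9,0,0,0,0.45],[0,0,-14,0,0,0,0.45],[0,0,-18,0,0,0,0.45],[0,0,-18,0,0,0,0.45]]]' 70
cat >> h.py <<'E'
def post(y,name):
    im,d,P,k=cloud("wrist"); cv2.imwrite(name,im); O=toown(P)
    for a,b in((.075,.095),(.041,.0515)):
        m=(P[...,2]>a)&(P[...,2]<b)&(abs(O[...,0])<.05)&(abs(O[...,1]-y)<.031); print(rect(O[m]), np.median(P[m][:,2]))
E
python3 - <<'E'
from h import *
post(-.033,"pics/w12.png")
rel([.492+OFF[0],-.3975+OFF[1],.24],10)
E
```

```text
t: 29.38
eef_pos: [0.524, 0.0736, 0.0585]
tool_rot: [-0.0, 0.999, -0.042, 0.0]
contact_force: [-0.1, 0.1, -2.6]
gripper_width: 0.153
t: 30.38
eef_pos: [0.5257, 0.074, 0.2417]
tool_rot: [-0.001, 0.999, -0.042, 0.003]
contact_force: [-1.6, 1.2, 0.3]
gripper_width: 0.454
(0.0016943464279174805, -0.03303659057617187, 36.37797546386719, 13.627540588378906, 89.70352172851562) 0.08643677098954239
(0.0015355796813964844, -0.03282506561279297, 79.98751068115234, 43.98902130126953, -0.10538482666015625) 0.04776748827058043
shift cm [ 0.9  47.29 -0.1 ] turn [-0.001 -0.003 -0.259] alt wz 2.883 q7 -0.31 t 30.425
```

```bash
python3 -m creep '[[[0,6,0,0,0,-0.03,0.45],[0,12,0,0,0,-0.06,0.45],[0,18,0,0,0,-0.1,0.45],[0,24,0,0,0,-0.15,0.45],[0.3,30,0,0,0,-0.2,0.45],[0.6,36,0,0,0,-0.25,0.45],[0.9,42,0,0,0,-0.259,0.45],[0.9,47.2,0,0,0,-0.259,0.45],[0.9,47.2,4,0,0,-0.259,0.45],[0.9,47.2,5,0,0,-0.259,0.45]]]' 70
python3 - <<'E'
from h import *
im,d,P,k=cloud("wrist"); cv2.imwrite("pics/w13.png",im)
m0=(abs(P[...,0]-.494)<.07)&(abs(P[...,1]+.4)<.055)
for a,b in((.072,.09),(.035,.046)):
    m=m0&(P[...,2]>a)&(P[...,2]<b); print(rect(P[m][:,:2]),np.median(P[m][:,2]))
rel([.4936,-.3985,.0485],10)
E
```

```text
t: 31.68
eef_pos: [0.4907, -0.3962, 0.184]
tool_rot: [-0.002, 0.996, 0.087, -0.003]
contact_force: [0.7, -0.1, -1.0]
gripper_width: 0.451
(0.49515408325195315, -0.4022234497070313, 35.74842071533203, 13.86181926727295, -80.15807056427002) 0.07839883103324208
(0.49513836669921873, -0.40210598754882815, 80.14035034179688, 43.87786865234375, 10.221363067626953) 0.03972174543074734
shift cm [ 0.25  0.39 13.56] turn [-0.005  0.005  0.001] alt wz -3.141 q7 0.89 t 31.725
```

View pics/w13.png

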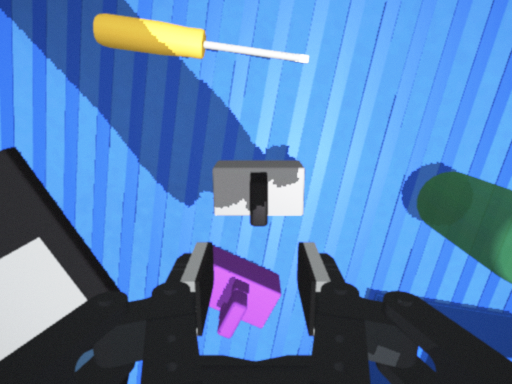

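```bash
python3 -m creep '[[[0,0,4,0,0,0,0.45],[0,0,6,0,0,0,0.45],[0,0,6,0,0,0,0.45]]]' 70
python3 - <<'E'
from h import *
rel([.4936,-.399,.0485],10.1)
E
```

```text
t: 32.1
eef_pos: [0.4926, -0.3963, 0.1271]
tool_rot: [-0.001, 0.996, 0.088, -0.001]
contact_force: [0.3, -0.4, 0.5]
gripper_width: 0.446
shift cm [0.07 0.3  7.86] turn [-0.002  0.002 -0.   ] alt wz 3.141 q7 0.91 t 32.1
```

```bash
python3 -m creep '[[[0.05,0.25,3,0,0,0,0.45],[0.05,0.25,6,0,0,0,0.45],[0.05,0.25,7.8,0,0,0,0.45],[0.05,0.25,7.8,0,0,0,0.45],[0.05,0.25,7.8,0,0,0,0.45],[0.05,0.25,7.8,0,0,0,0.2],[0.05,0.25,7.8,0,0,0,0],[0.05,0.25,7.8,0,0,0,0],[0.05,0.25,7.8,0,0,0,0],[0.05,0.25,7.8,0,0,0,0]]]' 70; python3 -m creep '[[[0,0,-3,0,0,0,0],[0,0,-8,0,0,0,0],[0,0,-13,0,0,0,0],[0,0,-14,0,0,0,0]]]' 70
python3 - <<'E'
from h import *
rel([*own(0,.031),.19],YAW)
E
```

```text
t: 33.35
eef_pos: [0.4944, -0.4004, 0.0513]
tool_rot: [0.0, 0.996, 0.087, 0.001]
contact_force: [-1.0, 1.0, 6.6]
gripper_width: 0.147
t: 33.85
eef_pos: [0.4952, -0.4012, 0.1938]
tool_rot: [0.002, 0.996, 0.087, 0.002]
contact_force: [0.5, -1.0, -2.1]
gripper_width: 0.149
shift cm [ 12.66 -52.32   0.23] turn [ 0.003 -0.005  0.259] alt wz -2.882 q7 0.9 t 33.85
```

```bash
python3 -m creep '[[[1.5,-6,0,0,0,0.03,0],[3,-12,0,0,0,0.06,0],[4.5,-18,0,0,0,0.1,0],[6,-24,0,0,0,0.14,0],[7.4,-30,0,0,0,0.18,0],[9,-36,0,0,0,0.22,0],[10.4,-42,0,0,0,0.25,0],[11.8,-48,0,0,0,0.259,0],[12.7,-52.3,0,0,0,0.259,0],[12.7,-52.3,2,0,0,0.259,0]]]' 70; python3 -m creep '[[[0,0,3,0,0,0,0],[0,0,4,0,0,0,0],[0,0,4,0,0,0,0],[0,0,4,0,0,0,0]]]' 70;python3 -c "
from h import *
pre(.031,.0595,'pics/w14.png')"
```

```text
t: 35.1
eef_pos: [0.5277, 0.1428, 0.1699]
tool_rot: [-0.001, 0.999, -0.038, 0.0]
contact_force: [0.4, -0.1, -1.9]
gripper_width: 0.151
t: 35.6
eef_pos: [0.5285, 0.1372, 0.131]
tool_rot: [-0.0, 0.999, -0.042, 0.001]
contact_force: [-0.1, -0.7, -2.2]
gripper_width: 0.149
shift cm [0.05 0.12 7.15] turn [-0.001 -0.001  0.   ] alt wz -3.141 q7 -0.37 t 35.6
gripw 0.14874399574074007 F [-0.1 -0.7 -2.2]
(array([ 0.5296,  0.1359, 80.348 , 44.1655, -4.6432]), np.float64(0.11941522445587616), np.int64(8362)) own mm [ 0.60653465 30.98474452] yaw err 0.20679999999999943
-0.03 [(np.float64(0.0645), np.float64(0.1163))] [0.05494449] [0.12590323]
-0.01 [(np.float64(0.0646), np.float64(0.1164))] [0.05485409] [0.12592902]
```

View pics/w14.png

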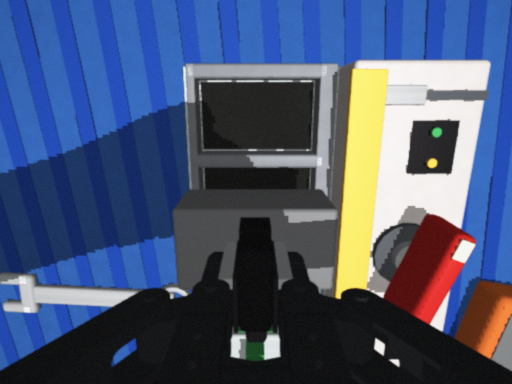

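```bash
python3 -m creep '[[[0.08,0.15,2,0,0,0,0],[0.08,0.15,4,0,0,0,0],[0.08,0.15,5.5,0,0,0,0],[0.08,0.15,6.5,0,0,0,0],[0.08,0.15,7.1,0,0,0,0],[0.08,0.15,7.1,0,0,0,0],[0.08,0.15,7.1,0,0,0,0]]]' 70; python3 -m creep '[[[0,0,0,0,0,0,0.25],[0,0,0,0,0,0,0.45],[0,0,0,0,0,0,0.45],[0,0,-4,0,0,0,0.45],[0,0,-9,0,0,0,0.45],[0,0,-14,0,0,0,0.45],[0,0,-18,0,0,0,0.45],[0,0,-18,0,0,0,0.45]]]' 70
python3 - <<'E'
from h import *
post(.029,"pics/w15.png")
im,d,P,k=cloud("top"); cv2.imwrite("pics/t15.png",im)
for r in bot.silhouettes("top","filler_a"):
        m=r["mask"]&(d>0); q=P[m]
        b=q[(q[:,2]>.033)&(q[:,2]<.05)]; hh=q[q[:,2]>.066]
        if len(b)>20 and len(hh)>8:print(f"{r['p']:.2f}",np.round(r["xy"]),im[m].mean(0).round(),np.round(rect(b[:,:2]),3),np.round(rect(hh[:,:2]),3))
rel([.464+OFF[0],.417+OFF[1],.24],-7.4)
E
```

```text
t: 36.52
eef_pos: [0.5289, 0.1357, 0.0595]
tool_rot: [-0.0, 0.999, -0.042, 0.0]
contact_force: [-0.0, -0.9, -2.5]
gripper_width: 0.152
t: 37.52
eef_pos: [0.5306, 0.1362, 0.2428]
tool_rot: [-0.002, 0.999, -0.042, 0.003]
contact_force: [-0.6, 0.3, 0.3]
gripper_width: 0.447
(0.0008551654815673828, 0.029216659545898437, 35.6208381652832, 12.97400188446045, -89.97140338458121) 0.08644384194609955
(0.0010952301025390625, 0.02926213264465332, 80.19539642333984, 43.4993782043457, 0.015019675716757774) 0.047714026861475474
0.96 [280. 270.] [142.  68. 106.] [ 0.337 -0.108 80.158 44.428 78.551] [  0.337  -0.108  35.498  14.231 -11.311]
0.72 [220. 211.] [110. 108. 105.] [ 5.2200e-01  7.5000e-02  7.7769e+01  4.3873e+01 -4.4870e+00] [5.2200e-01 7.5000e-02 3.5449e+01 1.3644e+01 8.2733e+01]
0.64 [416. 222.] [111.  49.  81.] [  0.488  -0.503  79.921  46.989 -15.579] [ 0.488 -0.504 37.433 14.241 73.623]
0.63 [109. 243.] [90. 85. 82.] [ 0.416  0.405 79.44  46.62  -6.832] [ 0.416  0.403 33.241 13.875 83.805]
0.57 [204. 208.] [83. 81. 79.] [ 0.526  0.124 79.87  23.364  1.839] [ 0.511  0.103 67.658 16.316 57.761]
shift cm [ -8.56 -27.45  -0.17] turn [0.001 0.001 0.045] alt wz -3.096 q7 -0.4 t 37.675
```

View pics/t15.png

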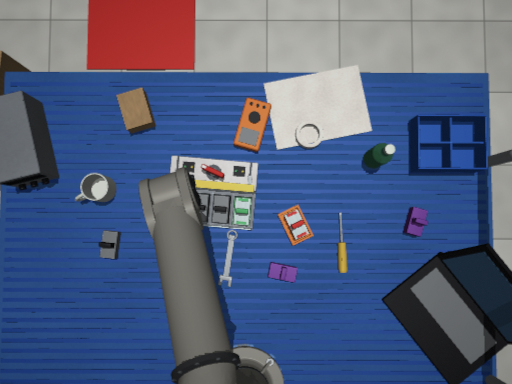

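The second filler is seated. The third filler has been knocked aside to (109,243), i.e. about (0.416, 0.404), so I'm going there.

Run:
```python
from h import *
rel([.416+OFF[0],.404+OFF[1],.24],-6.8)
```

```text
shift cm [-13.24 -25.75  -0.17] turn [0.001 0.001 0.035] alt wz -3.107 q7 -0.4 t 37.675
```

```bash
python3 -m creep '[[[-3,-5,0,0,0,0.01,0.45],[-6,-10,0,0,0,0.02,0.45],[-9,-15,0,0,0,0.035,0.45],[-11,-20,0,0,0,0.035,0.45],[-13.2,-25.7,0,0,0,0.035,0.45],[-13.2,-25.7,4,0,0,0.035,0.45],[-13.2,-25.7,6,0,0,0.035,0.45],[-13.2,-25.7,6,0,0,0.035,0.45],[-13.2,-25.7,6,0,0,0.035,0.45]]]' 70
python3 - <<'E'
from h import *
rel([.4176,.4032,.0485],-6.8)
im,d,P,k=cloud("wrist"); cv2.imwrite("pics/w16.png",im)
m0=(abs(P[...,0]-.418)<.07)&(abs(P[...,1]-.403)<.055)
for a,b in((.072,.09),(.035,.046)):
    m=m0&(P[...,2]>a)&(P[...,2]<b); print(rect(P[m][:,:2]),np.median(P[m][:,2]))
rel([.4176,.4032,.0485],-6.8)
E
```

```text
t: 38.8
eef_pos: [0.4188, 0.4027, 0.1793]
tool_rot: [0.0, 0.998, -0.06, -0.0]
contact_force: [-0.7, 0.8, 0.7]
gripper_width: 0.451
shift cm [-0.12 -0.03 13.08] turn [ 0.     0.    -0.001] alt wz 3.141 q7 -0.98 t 38.8
(0.41911276245117185, 0.402246826171875, 36.34136962890625, 13.467395782470703, 83.46940612792969) 0.0784331291896716
(0.4194786071777344, 0.4021406555175781, 79.9451675415039, 44.5047492980957, -6.01519775390625) 0.03970945959982931
shift cm [-1.500e-01  1.000e-02  1.313e+01] turn [-0.001 -0.    -0.001] alt wz 3.141 q7 -0.98 t 38.85
```

View pics/w16.png

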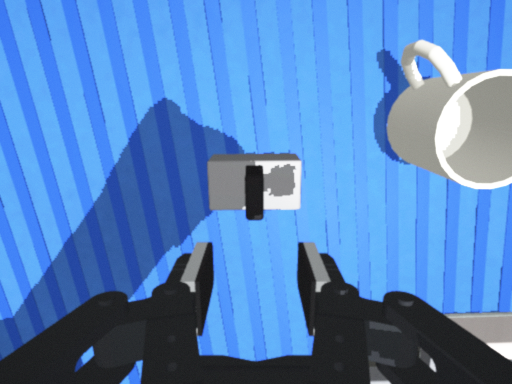

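```bash
python3 -m creep '[[[-0.1,-0.05,4,0,0,0,0.45],[-0.1,-0.05,8,0,0,0,0.45],[-0.1,-0.05,11.5,0,0,0,0.45],[-0.1,-0.05,13,0,0,0,0.45],[-0.1,-0.05,13,0,0,0,0.45],[-0.1,-0.05,13,0,0,0,0.2],[-0.1,-0.05,13,0,0,0,0],[-0.1,-0.05,13,0,0,0,0],[-0.1,-0.05,13,0,0,0,0],[-0.1,-0.05,13,0,0,0,0]]]' 70; python3 -m creep '[[[0,0,-3,0,0,0,0],[0,0,-8,0,0,0,0],[0,0,-12,0,0,0,0],[0,0,-12,0,0,0,0]]]' 70
python3 - <<'E'
from h import *
rel([*own(0,.093),.17],YAW)
E
```

```text
t: 40.1
eef_pos: [0.4187, 0.4045, 0.0509]
tool_rot: [-0.001, 0.998, -0.06, 0.001]
contact_force: [-0.3, -0.4, 8.2]
gripper_width: 0.15
t: 40.6
eef_pos: [0.4192, 0.405, 0.1729]
tool_rot: [-0.003, 0.998, -0.06, 0.002]
contact_force: [0.0, 0.8, -2.0]
gripper_width: 0.153
shift cm [13.89 19.21  0.23] turn [-0.006 -0.004 -0.035] alt wz 3.107 q7 -0.98 t 40.6
```

```bash
python3 -m creep '[[[3,4,0,0,0,-0.01,0],[6,8,0,0,0,-0.02,0],[9,12,0,0,0,-0.035,0],[12,16.5,0,0,0,-0.035,0],[13.9,19.2,0,0,0,-0.035,0],[13.9,19.2,2.5,0,0,-0.035,0],[13.9,19.2,4,0,0,-0.035,0],[13.9,19.2,4,0,0,-0.035,0],[13.9,19.2,4,0,0,-0.035,0]]]' 70; python3 -c "
from h import *
pre(.093,.0595,'pics/w17.png')"
```

```text
t: 41.72
eef_pos: [0.5328, 0.197, 0.1294]
tool_rot: [-0.0, 0.999, -0.041, 0.0]
contact_force: [0.5, 0.1, -1.9]
gripper_width: 0.152
shift cm [ 0.14 -0.09  6.99] turn [-0.    -0.     0.002] alt wz -3.14 q7 -0.5 t 41.725
gripw 0.15236811707856063 F [ 0.5  0.1 -1.9]
(array([ 0.5338,  0.1953, 80.4236, 44.3208, -4.541 ]), np.float64(0.11807807580775875), np.int64(8341)) own mm [-0.2306201  90.52715942] yaw err 0.3089999999999993
-0.03 [] [0.11622129] [0.12648647]
-0.01 [] [0.1163194] [0.12643295]
```

View pics/w17.png

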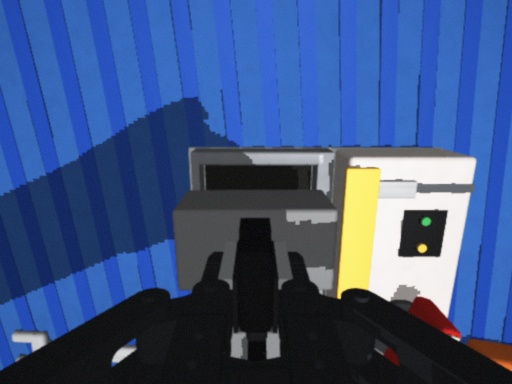

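```bash
python3 -m creep '[[[0.14,-0.09,2,0,0,0,0],[0.14,-0.09,4,0,0,0,0],[0.14,-0.09,5.5,0,0,0,0],[0.14,-0.09,6.5,0,0,0,0],[0.14,-0.09,7,0,0,0,0],[0.14,-0.09,7,0,0,0,0],[0.14,-0.09,7,0,0,0,0]]]' 70; python3 -m creep '[[[0,0,0,0,0,0,0.25],[0,0,0,0,0,0,0.45],[0,0,0,0,0,0,0.45],[0,0,-4,0,0,0,0.45],[0,0,-9,0,0,0,0.45],[0,0,-14,0,0,0,0.45],[0,0,-18,0,0,0,0.45],[0,0,-18,0,0,0,0.45]]]' 70
python3 - <<'E'
from h import *
post(.091,"pics/w18.png")
im,d,P,k=cloud("top"); cv2.imwrite("pics/t18.png",cv2.resize(im[140:290,60:460],None,fx=2,fy=2))
rel([*KN,.2],-25.6)
E
```

```text
t: 42.65
eef_pos: [0.5347, 0.1972, 0.0596]
tool_rot: [-0.0, 0.999, -0.042, 0.0]
contact_force: [0.5, -0.9, -2.1]
gripper_width: 0.152
t: 43.65
eef_pos: [0.5364, 0.1979, 0.243]
tool_rot: [-0.002, 0.999, -0.042, 0.003]
contact_force: [0.1, -0.1, -0.7]
gripper_width: 0.452
(0.0017629122734069823, 0.09078607177734375, 35.23020553588867, 13.905488967895508, -89.75436249375343) 0.08636369692542106
(0.001815845489501953, 0.09018437957763673, 80.08512115478516, 44.76622772216797, -0.03716278076171875) 0.047753629489130756
shift cm [10.49  9.23  3.92] turn [-0.    -0.     0.363] alt wz -2.779 q7 -0.51 t 43.75
```

View pics/w18.png

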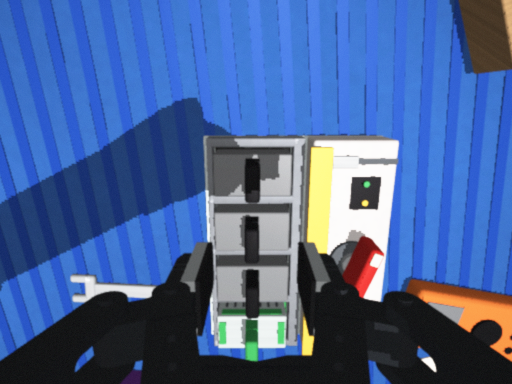

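View pics/t18.png

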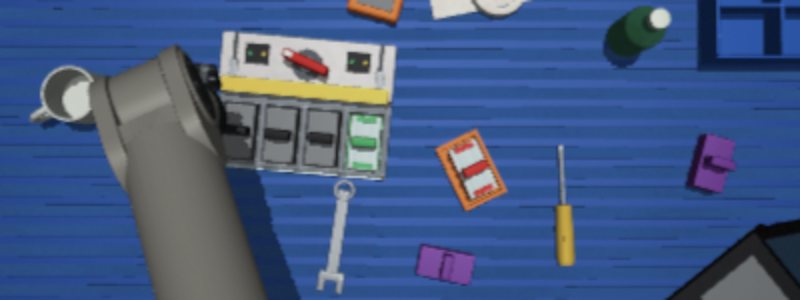

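All four bays are filled and the red module is in the tray at crop (470,168). Now lock: go to the knob with the wrist wound up for the clockwise turn.

```bash
python3 -m creep '[[[3,3,0,0,0,-0.17,0.6],[6,5,0,0,0,-0.34,0.6],[9,8,0,0,0,-0.51,0.6],[10.5,9.2,0,0,0,-0.68,0.6],[10.5,9.2,0,0,0,-0.85,0.6],[10.5,9.2,0,0,0,-1.02,0.6],[10.5,9.2,0,0,0,-1.19,0.6],[10.5,9.2,0,0,0,-1.36,0.6],[10.5,9.2,0,0,0,-1.53,0.6],[10.5,9.2,0,0,0,-1.7,0.6]]]' 90; python3 -m creep '[[[0,0,0,0,0,-0.17,0.6],[0,0,0,0,0,-0.34,0.6],[0,0,0,0,0,-0.51,0.6],[0,0,0,0,0,-0.68,0.6],[0,0,0,0,0,-0.85,0.6],[0,0,0,0,0,-1.02,0.6],[0,0,0,0,0,-1.08,0.6],[0,0,2,0,0,-1.08,0.6],[0,0,2,0,0,-1.08,0.6]]]' 90
python3 - <<'E'
from h import *
rel([*KN,.0725],-25.0)
E
```

```text
t: 45.0
eef_pos: [0.6302, 0.0964, 0.2369]
tool_rot: [-0.001, 0.689, 0.725, -0.001]
contact_force: [0.3, 0.2, -0.3]
gripper_width: 0.602
t: 46.12
eef_pos: [0.6292, 0.0959, 0.2154]
tool_rot: [-0.003, 0.222, 0.975, -0.001]
contact_force: [-0.9, 0.0, 1.3]
gripper_width: 0.598
shift cm [-0.22  0.16 14.29] turn [-0.004 -0.005 -0.01 ] alt wz 3.131 q7 2.29 t 46.125
```

```bash
python3 -m creep '[[[-0.1,0.1,5,0,0,-0.01,0.6],[-0.1,0.1,10,0,0,-0.01,0.6],[-0.1,0.1,14.2,0,0,-0.01,0.6],[-0.1,0.1,14.2,0,0,-0.01,0.6],[-0.1,0.1,14.2,0,0,-0.01,0.3],[-0.1,0.1,14.2,0,0,-0.01,0],[-0.1,0.1,14.2,0,0,-0.01,0],[-0.1,0.1,14.2,0,0,-0.01,0],[-0.1,0.1,14.2,0,0,-0.01,0]]]' 90
python3 - <<'E'
from h import *
rel([*KN,.0725],-25.6)
E
```

```text
t: 47.25
eef_pos: [0.6336, 0.0978, 0.0798]
tool_rot: [0.001, 0.216, 0.976, 0.001]
contact_force: [-3.5, 0.3, 5.2]
gripper_width: 0.145
shift cm [ 0.17 -0.26  0.73] turn [0.002 0.002 0.011] alt wz -3.13 q7 2.24 t 47.25
```

```bash
python3 -m creep '[[[0,0,0,0,0,0,0.3],[0,0,0,0,0,0,0.4],[0.15,-0.2,0.4,0,0,0,0.4],[0.15,-0.2,0.8,0,0,0,0.4],[0.15,-0.2,0.8,0,0,0,0.4]]]' 90
python3 - <<'E'
from h import *
rel([*KN,.0725],-25.6)
E
```

```text
t: 47.88
eef_pos: [0.63, 0.0957, 0.0685]
tool_rot: [-0.0, 0.216, 0.976, -0.0]
contact_force: [0.2, -0.2, 0.5]
gripper_width: 0.402
shift cm [-0.07  0.09 -0.4 ] turn [-0.001 -0.001  0.011] alt wz -3.13 q7 2.24 t 47.875
```

```bash
python3 -m creep '[[[0,0,-0.2,0,0,0,0.2],[0,0,-0.2,0,0,0,0],[0,0,-0.2,0,0,0,0],[0,0,-0.2,0,0,0,0],[0,0,-0.2,0,0,0.15,0],[0,0,-0.2,0,0,0.3,0],[0,0,-0.2,0,0,0.45,0],[0,0,-0.2,0,0,0.6,0],[0,0,-0.2,0,0,0.75,0],[0,0,-0.2,0,0,0.9,0]]]' 90
python3 - <<'E'
from h import *
rel([*KN,.0725],YAW); o=bot.get_obs(); print(o["contact_force"],o["torque"],o["gripper_width"])
E
```

```text
t: 49.12
eef_pos: [0.6325, 0.0946, 0.0716]
tool_rot: [0.002, 0.622, 0.783, 0.001]
contact_force: [7.2, -2.1, -5.6]
gripper_width: 0.146
shift cm [ 0.19 -0.11 -0.09] turn [ 0.002  0.004 -1.257] alt wz 1.885 q7 1.48 t 49.125
[ 7.20407813 -2.08264992 -5.63460855] [-0.47610644 -1.27963949  0.02037828] 0.1464014726117503
```

```bash
python3 -m creep '[[[0,0,0,0,0,0.15,0],[0,0,0,0,0,0.3,0],[0,0,0,0,0,0.45,0],[0,0,0,0,0,0.6,0],[0,0,0,0,0,0.75,0],[0,0,0,0,0,0.9,0],[0,0,0,0,0,1.05,0],[0,0,0,0,0,1.2,0],[0,0,0,0,0,1.3,0],[0,0,0,0,0,1.3,0]]]' 90
python3 - <<'E'
from h import *
rel([*KN,.0725],YAW); o=bot.get_obs(); print(o["contact_force"],o["torque"],o["gripper_width"])
E
```

```text
t: 50.38
eef_pos: [0.6322, 0.0936, 0.0716]
tool_rot: [0.002, 0.969, 0.249, 0.001]
contact_force: [4.8, -4.6, -3.7]
gripper_width: 0.149
shift cm [ 0.02 -0.29 -0.1 ] turn [ 0.003 -0.003  0.588] alt wz -2.554 q7 0.4 t 50.375
[ 4.77188204 -4.62596681 -3.70076958] [-0.93815377 -1.16501142 -0.03503731] 0.14875755027192109
```

```bash
python3 -m creep '[[[0,-0.1,0,0,0,0.15,0],[0,-0.2,0,0,0,0.3,0],[0,-0.2,0,0,0,0.45,0],[0,-0.2,0,0,0,0.55,0],[0,-0.2,0,0,0,0.63,0],[0,-0.2,0,0,0,0.63,0],[0,-0.2,0,0,0,0.63,0]]]' 90
python3 - <<'E'
from h import *
rel([*KN,.0725],YAW); o=bot.get_obs(); print(o["contact_force"],o["torque"],o["gripper_width"])
E
```

```text
t: 51.25
eef_pos: [0.6317, 0.0935, 0.0716]
tool_rot: [0.003, 0.998, -0.061, 0.002]
contact_force: [6.8, -9.4, -4.5]
gripper_width: 0.146
shift cm [-0.1  -0.26 -0.09] turn [ 0.005 -0.005 -0.037] alt wz 3.105 q7 -0.11 t 51.25
[ 6.82053636 -9.43514639 -4.51624181] [-2.05961728 -1.42377222  1.73132881] 0.14639491476920238
```

Torque shows the stop is reached. Release, rise, and move aside for a final check.

```bash
python3 -m creep '[[[0,0,0,0,0,-0.03,0.3],[0,0,0,0,0,-0.03,0.6],[0,0,0,0,0,-0.03,0.6],[0,0,-4,0,0,-0.03,0.6],[0,0,-9,0,0,-0.03,0.6],[0,0,-14,0,0,-0.03,0.6],[0,-5,-16,0,0,-0.03,0.6],[0,-11,-16,0,0,-0.03,0.6],[0,-17,-16,0,0,-0.03,0.6],[0,-23,-16,0,0,-0.03,0.6]]]' 60; python3 -m creep '[[[0,-6,0,0,0,0,0.6],[0,-10,0,0,0,0,0.6],[0,-10,0,0,0,0,0.6]]]'
python3 - <<'E'
from h import *
im,d,P,k=cloud("top"); cv2.imwrite("pics/t20.png",cv2.resize(im[140:290,60:460],None,fx=2,fy=2))
P=P+np.array([*OFF,0]); O=toown(P)
m=(abs(O[...,0]-.105)<.05)&(abs(O[...,1])<.05)&(P[...,2]>.093)&(P[...,2]<.11); r=rect(P[m][:,:2]); print("knob",r,"rad",np.deg2rad(r[4]-85.15))
for y in(-.093,-.031,.031,.093):
    m=(abs(O[...,0])<.03)&(abs(O[...,1]-y)<.03)&(P[...,2]>.078)&(P[...,2]<.1); r=rect(O[m]); print(y,np.round(r,4),np.median(P[m][:,2]))
m0=(abs(P[...,0]-.478)<.06)&(abs(P[...,1]+.148)<.06)
for a,b in((.075,.095),(.035,.055)):
    m=m0&(P[...,2]>a)&(P[...,2]<b); print("tray",np.round(rect(P[m][:,:2]),4),np.median(P[m][:,2]))
m=(O[...,0]>.02)&(O[...,0]<.1)&(abs(O[...,1])<.12)&(P[...,2]>.055)&(P[...,2]<.063);print("bar own x",np.percentile(O[m][:,0],[2,50,98]))
E
```

```text
t: 52.5
eef_pos: [0.6575, 0.3282, 0.2315]
tool_rot: [-0.0, 0.999, -0.047, -0.0]
contact_force: [1.4, 0.0, 0.6]
gripper_width: 0.596
t: 52.88
eef_pos: [0.6648, 0.4311, 0.2298]
tool_rot: [-0.001, 0.999, -0.044, -0.001]
contact_force: [-0.4, 1.1, -0.5]
gripper_width: 0.6
knob (0.6313529663085937, 0.095808837890625, 66.85248565673828, 13.825992584228516, 85.76941680908203) rad 0.01081086276067846
-0.093 [-1.50000e-03 -9.39000e-02  3.50406e+01  1.37566e+01  8.86180e+01] 0.08728487500516775
-0.031 [-2.00000e-04 -3.07000e-02  3.50376e+01  1.33822e+01  8.80841e+01] 0.08818417499024912
0.031 [-1.10000e-03  3.06000e-02  3.42261e+01  1.34810e+01  8.89141e+01] 0.08847331784373881
0.093 [-0.      0.0937 35.2829 13.3629 86.903 ] 0.08774221786055555
tray [  0.4796  -0.1484  34.7808  12.8279 -62.8884] 0.08678027678279009
tray [ 0.4793 -0.1487 79.2292 45.1221 26.6018] 0.047369039944740204
bar own x [0.03147968 0.04757664 0.09633879]
```

View pics/t20.png

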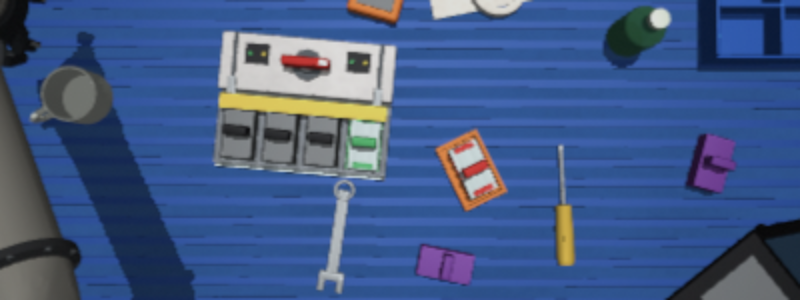

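Everything is placed: each block is within 2 mm of its centre and at seated height, the knob reads about 0.01 rad and the bar is over the blocks. Handing in.

```bash
python3 -c "
from station import bot
print(bot.hand_in())"
```

```text
the job is handed in; nothing more can be done
None
```

The job is done and handed in at about 53 s. I broke the knob loose and turned it to its open stop (2.78 rad measured). The red and green modules are swapped, with the good one parked briefly in a black bay on the way. All three grey fillers went into the black bays, and the knob is back at its locked stop. One filler had been knocked a few centimetres aside during the run, so I measured it again before picking it up.

**Last checks (top camera):**
- **Knob and bar:** the knob is at about 0.01 rad and the bar edge is back at carrier x = 31 mm.
- **Blocks:** each block is within about 2 mm of its bay or tray centre, upright and at seated height.
- **Other things:** the tools, mug and bottle, and the purple look-alikes, looked unmoved in the pictures. I did not measure their shift.

**What disagreed:**
- **Cameras:** the wrist and top cameras differed by 4–5 mm, so I worked to a consensus offset between them.
- **Good module:** it touched the floor or wall with about 20 N when it went into the green bay, but sits flat.
- **Knob grip:** the first grip for locking was about 7 mm too high, so I opened, lowered and gripped again before turning.

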